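# Rub down the binding of a folding slide mount and weight it

## Robot

A 6-joint arm with a two-finger parallel gripper is mounted at the origin on the work surface. World frame = base frame: x ahead of the robot, y to its left, z up, the work surface at z = 0. Lengths are in mm, angles in rad, forces in N, time in s.
With the tool pointing down it reaches from about 275 to 850 mm from the base axis. Payload 5.2 kg.
Tool frame: the origin (TCP) lies at the very end of the fingers, on their centre line; the grasp point (between the pads) lies 19 mm behind it; y points along the fingers, z is the direction in which the jaws open and shut, and the axes are right-handed (so a half turn about y gives the same grasp; the last joint's range is limited). The gripper opens to 85 mm and grips with 20 to 120 N. Pads are 22 mm wide; open, the fingers measure 114 mm over their backs; the gripper's body (76 mm by 85 mm) begins 54 mm behind the grasp point. The pads swing forward as they close: fully open they stand 13 mm farther back than shut.
Start: joints at [1.097, 0.259, 1.535, -0, 1.348, -0.203], TCP at [147.104, 529.967, 231.31] pointing down, gripper open.
Joint ranges: [-3.14, 3.14], [-0.91, 2.08], [0.19, 2.58], [-1.22, 4.36], [0.22, 2.71], [-3.12, 3.12]. Speed limits (rad/s): [2.57, 2.57, 3.14, 3.14, 3.14, 3.14].

## Interface

Orientations are given as a 3x3 rotation matrix whose columns are the frame's x, y, z axes.
In Python, from station import ctrl gives the robot as it stands.
- The arm moves only by the shell command python3 -m crank 'ROWS'. ROWS is JSON, a list of rows, each a list of 5 numbers: the finger opening in m, from 0 to 0.0854, then the shift along the tool's x, y, z in m, then the turn about the tool's y in degrees. In form: [[grip, dx, dy, dz, spin], ...]. A call has 1 to 10 rows; each row shifts and turns the commanded pose from where the row before left it, along the tool's axes as they then stand; what a row does not reach is not made up. A row lasts 1/10 s, in which the tool goes at most 50 mm and 8.59 degrees, less where a joint would pass 70% of its speed; a pose out of reach is approached as far as the arm can. A call with a gripper value outside its range is refused whole. The fingers move at their own pace and stop on an object; the grip force is fixed at half the most. Time passes only in rows, so rows that do not move let the fingers close. It gives the time, the measured TCP pose, the force and the opening at its end, in the units of the state.
- ctrl.sense(): the state, without advancing time (a new reading comes with each control period).
- ctrl.read_camera(name): name is "side" or "top"; returns a dict with "img" (384x512x3 uint8, red, green, blue), "z_map" (384x512 float32, mm along the optical axis (not along the pixel's ray), 0 where there is no reading), "fx", "fy", "cx", "cy" (pixels), "origin" and "attitude" of the camera in the world. Camera axes: x right, y up, looking along -z (the intrinsics and any distortion apply to the point x, -y, -z); pixel columns grow to the right and rows downward; lengths in mm; the calibration is good to about 2 mm. A picture is of the moment at which its call begins.
- ctrl.sign_off(): hands the job in, once; it reports no verdict.
Trained networks look in the newest picture that a camera, given by its name, has taken for a name from the list of things; names that differ only in an ending like _2 or _b are one class to them, and where a whole thing is asked for, a point or a joint stands for the part that bears it (a point fixed in the world has none). Each returns a list of dicts, best first, with "p" (0 to 1); they miss things now and then, are a little off and sometimes report something else, mostly with a low value. They report only what shows in the picture. A call takes as long as a camera call. They do not tell look-alikes from the thing itself.
- ctrl.regions_of(camera, label): "region" (384x512 bool, what is visible of it) and "rect" ([left, top, width, height] in pixels, round what is visible of it).
The state is a dict: "t": time; "joint_pos": joint angles; "joint_vel": joint speeds; "joint_torque": joint torques, N m; "tool_pos": TCP position; "ee_rot": TCP orientation; "contact_force": force on the tool from outside, world axes, zero at the start; "moment": the same for the moment, N m; "opening": finger opening in mm.
Only numpy, scipy, OpenCV 4.12 (cv2) and the standard library are available. Lean on these libraries where they do the work, as an engineer would, in place of code of your own. Each camera call takes 0.05 s, during which the arm holds its last target.

## Task

The paper strip glued along the top edge of the folding display mount has to be rubbed down before the glue sets: take the ball burnisher from its stand and draw its ball slowly (1 to 2 cm a second) and lightly along the middle of that edge, from the outer end of the left leaf, over the fold, to the outer end of the right leaf. Then hang every brass saddle weight that is on the table astride the top edge, along a leaf and sitting fully down (either leaf, not across the fold), and leave the burnisher hanging upright in its stand again with its collar flat on the plate. Do not shift the slide boxes, lens hood, beaker or film tank.

Things in the scene. Friction and masses are not known exactly. Their poses are not given: they have to be found in the camera images.
- mount: folding display mount: two wood-framed glass leaves on small feet, hinged like a half-open book, hollow side to the robot; stands firm. Origin at the foot of the fold, z up, x away from the robot; each leaf is swung 20 degrees from the y axis towards the robot. Top edge level, 16 mm wide, 110 mm above the table, covered by a pale paper strip with a thin dark middle line
- leaf_left: the left leaf of the mount as the robot sees it (+y side): an upright framed glass panel 150 mm long, 16 mm thick and 110 mm high; origin at the middle of its underside, x runs level along the leaf from its left end to its right end, y through its thickness (away from the robot), z up; the leaf ends at x = -75 and +75 mm; its right end meets the fold
- leaf_right: the right leaf of the mount as the robot sees it (-y side): an upright framed glass panel 150 mm long, 16 mm thick and 110 mm high; origin at the middle of its underside, x runs level along the leaf from its left end to its right end, y through its thickness (away from the robot), z up; the leaf ends at x = -75 and +75 mm; its left end meets the fold
- seam0 (a point): point on the middle line of the mount's top edge (110 mm above the table), 10 mm from the outer end of the left leaf
- seam1 (a point): point on the middle line of the mount's top edge (110 mm above the table), 45 mm from the outer end of the left leaf
- seam2 (a point): point on the middle line of the mount's top edge (110 mm above the table), 80 mm from the outer end of the left leaf
- seam3 (a point): point on the middle line of the mount's top edge (110 mm above the table), 115 mm from the outer end of the left leaf
- seam4 (a point): point on the middle line of the mount's top edge (110 mm above the table), on the fold (top of the hinge)
- seam5 (a point): point on the middle line of the mount's top edge (110 mm above the table), 115 mm from the outer end of the right leaf
- seam6 (a point): point on the middle line of the mount's top edge (110 mm above the table), 80 mm from the outer end of the right leaf
- seam7 (a point): point on the middle line of the mount's top edge (110 mm above the table), 45 mm from the outer end of the right leaf
- seam8 (a point): point on the middle line of the mount's top edge (110 mm above the table), 10 mm from the outer end of the right leaf
- burnisher: ball burnisher, upright stylus 154 mm tall, 0.15 kg, hanging in the stand at the start. Origin on its axis at the underside of its collar, z up. Collar 34 mm across, z 0 to 6 mm; square wooden handle to grip, 20 x 20 mm, z 6 to 76 mm, flats square to x and y; steel shaft 12 mm across down to z = -60 mm, then a sprung nib with a 10 mm ball
- tip (a point): lowest point of the burnisher's ball, 78 mm below the collar's underside when free; the nib yields up to 10 mm upward into the shaft, from 1.2 N at first to 4.2 N when fully pushed in
- stand_hole (a point): tool stand, fixed: 100 mm square foot and an 80 mm square aluminium plate on four posts, turned about z like the burnisher in it at the start. This point is the centre of the 24 mm hole through the plate, at its top face 90 mm above the table, where the burnisher hangs with its collar on the plate
- saddle1: loose brass saddle weight, an upside-down U channel: 60 mm long (x, along the channel), 52 mm wide over the legs (y, grip across these), 34 mm high; 32 mm clear between the legs, which reach 28 mm below the underside of the top; about 0.45 kg; origin midway between the legs at their lower ends; astride the mount its origin is 82 mm above the table. 2 to 4 are there; a missing one is None
- saddle2: loose brass saddle weight, an upside-down U channel: 60 mm long (x, along the channel), 52 mm wide over the legs (y, grip across these), 34 mm high; 32 mm clear between the legs, which reach 28 mm below the underside of the top; about 0.45 kg; origin midway between the legs at their lower ends; astride the mount its origin is 82 mm above the table. 2 to 4 are there; a missing one is None
- saddle3: loose brass saddle weight, an upside-down U channel: 60 mm long (x, along the channel), 52 mm wide over the legs (y, grip across these), 34 mm high; 32 mm clear between the legs, which reach 28 mm below the underside of the top; about 0.45 kg; origin midway between the legs at their lower ends; astride the mount its origin is 82 mm above the table. 2 to 4 are there; a missing one is None
- saddle4: loose brass saddle weight, an upside-down U channel: 60 mm long (x, along the channel), 52 mm wide over the legs (y, grip across these), 34 mm high; 32 mm clear between the legs, which reach 28 mm below the underside of the top; about 0.45 kg; origin midway between the legs at their lower ends; astride the mount its origin is 82 mm above the table. 2 to 4 are there; a missing one is None
- slide_box1: bystander, leave alone: blue lidded slide box, 65 x 193 x 62 mm, origin under its centre
- slide_box2: bystander, leave alone: second blue lidded slide box, 65 x 193 x 62 mm, origin under its centre
- lens_hood: bystander, leave alone: flared brass lens hood, 76 mm across the mouth, 45 mm high, origin under its centre
- beaker: bystander, leave alone: squat clear glass beaker, 80 mm across, 66 mm high, origin under its centre
- film_tank: bystander, leave alone: steel film tank 90 mm across, 95 mm high, with a white funnel standing in its top (138 mm in all), origin under its centre
Mind the look-alikes: they are no part of the job. Leave any blue or red look-alike of the saddle2 alone. What is shaped like the saddle1 but pink is not meant.

How it is judged (in metres and radians):
On the way, in this order (a step that is already met when the one before it is completed fails the run):
1. the burnisher's ball rubs the strip slowly (under 4 cm/s) at the outer end of the left leaf (within 7 mm of seam0) (horizontal distance between tip and seam0 below 0.007 m and contact force between burnisher and mount above 0.3 N and linear speed of burnisher below 0.04 m/s), for 0.1 s.
2. the burnisher's ball rubs the strip slowly (under 4 cm/s) at a quarter along the left leaf (within 7 mm of seam1) (horizontal distance between tip and seam1 below 0.007 m and contact force between burnisher and mount above 0.3 N and linear speed of burnisher below 0.04 m/s), for 0.1 s.
3. the burnisher's ball rubs the strip slowly (under 4 cm/s) at half-way along the left leaf (within 7 mm of seam2) (horizontal distance between tip and seam2 below 0.007 m and contact force between burnisher and mount above 0.3 N and linear speed of burnisher below 0.04 m/s), for 0.1 s.
4. the burnisher's ball rubs the strip slowly (under 4 cm/s) at three quarters along the left leaf (within 7 mm of seam3) (horizontal distance between tip and seam3 below 0.007 m and contact force between burnisher and mount above 0.3 N and linear speed of burnisher below 0.04 m/s), for 0.1 s.
5. the burnisher's ball rubs the strip slowly (under 4 cm/s) at the fold (within 7 mm of seam4) (horizontal distance between tip and seam4 below 0.007 m and contact force between burnisher and mount above 0.3 N and linear speed of burnisher below 0.04 m/s), for 0.1 s.
6. the burnisher's ball rubs the strip slowly (under 4 cm/s) at a quarter along the right leaf (within 7 mm of seam5) (horizontal distance between tip and seam5 below 0.007 m and contact force between burnisher and mount above 0.3 N and linear speed of burnisher below 0.04 m/s), for 0.1 s.
7. the burnisher's ball rubs the strip slowly (under 4 cm/s) at half-way along the right leaf (within 7 mm of seam6) (horizontal distance between tip and seam6 below 0.007 m and contact force between burnisher and mount above 0.3 N and linear speed of burnisher below 0.04 m/s), for 0.1 s.
8. the burnisher's ball rubs the strip slowly (under 4 cm/s) at three quarters along the right leaf (within 7 mm of seam7) (horizontal distance between tip and seam7 below 0.007 m and contact force between burnisher and mount above 0.3 N and linear speed of burnisher below 0.04 m/s), for 0.1 s.
9. the burnisher's ball rubs the strip slowly (under 4 cm/s) at the outer end of the right leaf (within 7 mm of seam8) (horizontal distance between tip and seam8 below 0.007 m and contact force between burnisher and mount above 0.3 N and linear speed of burnisher below 0.04 m/s), for 0.1 s.
At the end, for the whole second after the job is handed in: every saddle weight present is astride the top edge, fully down (origin 77-87 mm up), along its leaf within 0.35 rad and 68 mm of its middle, upright within 0.12 rad, at rest; the burnisher hangs in the stand hole, collar on the plate (4 mm), centred within 8 mm, upright within 0.09 rad (horizontal distance between burnisher and stand_hole below 0.008 m and angle between burnisher's own z axis and vertical below 0.09 rad and z of burnisher in the frame of stand_hole between -0.003 and 0.004 m and ((x of saddle1 in the frame of leaf_left between -0.068 and 0.068 m and y of saddle1 in the frame of leaf_left between -0.013 and 0.013 m and z of saddle1 in the frame of leaf_left between 0.077 and 0.087 m and angle between the x axis of saddle1 and the x axis of leaf_left, either way round below 0.35 rad) or (x of saddle1 in the frame of leaf_right between -0.068 and 0.068 m and y of saddle1 in the frame of leaf_right between -0.013 and 0.013 m and z of saddle1 in the frame of leaf_right between 0.077 and 0.087 m and angle between the x axis of saddle1 and the x axis of leaf_right, either way round below 0.35 rad)) and angle between each of saddle1, saddle2, saddle3, saddle4's own z axis and vertical below 0.12 rad and linear speed of each of saddle1, saddle2, saddle3, saddle4 below 0.02 m/s and ((x of saddle2 in the frame of leaf_left between -0.068 and 0.068 m and y of saddle2 in the frame of leaf_left between -0.013 and 0.013 m and z of saddle2 in the frame of leaf_left between 0.077 and 0.087 m and angle between the x axis of saddle2 and the x axis of leaf_left, either way round below 0.35 rad) or (x of saddle2 in the frame of leaf_right between -0.068 and 0.068 m and y of saddle2 in the frame of leaf_right between -0.013 and 0.013 m and z of saddle2 in the frame of leaf_right between 0.077 and 0.087 m and angle between the x axis of saddle2 and the x axis of leaf_right, either way round below 0.35 rad)) and ((x of saddle3 in the frame of leaf_left between -0.068 and 0.068 m and y of saddle3 in the frame of leaf_left between -0.013 and 0.013 m and z of saddle3 in the frame of leaf_left between 0.077 and 0.087 m and angle between the x axis of saddle3 and the x axis of leaf_left, either way round below 0.35 rad) or (x of saddle3 in the frame of leaf_right between -0.068 and 0.068 m and y of saddle3 in the frame of leaf_right between -0.013 and 0.013 m and z of saddle3 in the frame of leaf_right between 0.077 and 0.087 m and angle between the x axis of saddle3 and the x axis of leaf_right, either way round below 0.35 rad)) and ((x of saddle4 in the frame of leaf_left between -0.068 and 0.068 m and y of saddle4 in the frame of leaf_left between -0.013 and 0.013 m and z of saddle4 in the frame of leaf_left between 0.077 and 0.087 m and angle between the x axis of saddle4 and the x axis of leaf_left, either way round below 0.35 rad) or (x of saddle4 in the frame of leaf_right between -0.068 and 0.068 m and y of saddle4 in the frame of leaf_right between -0.013 and 0.013 m and z of saddle4 in the frame of leaf_right between 0.077 and 0.087 m and angle between the x axis of saddle4 and the x axis of leaf_right, either way round below 0.35 rad))); the robot touches nothing.
It fails at once if the burnisher is pressed on the mount harder than 20 N (contact force between burnisher and mount above 20 N).
It fails at once if a slide box, the lens hood, the beaker or the film tank is shifted more than 3 cm (distance of any of slide_box1, slide_box2, lens_hood, beaker, film_tank from where it was at the start of the episode above 0.03 m).
Of saddle1, saddle2, saddle3, saddle4 only 2 to 4 are there at a start; the rules pass over those that are not, and their reading is None.
At some moment in a run one of saddle1, saddle2, saddle3, saddle4 may be knocked a few centimetres aside while the robot is not near it.
It also fails if it takes over 210 s, if anything falls off the work surface, if the arm or the gripper's body presses on something with over 40 N, if the wrist force passes 120 N, or if a joint passes its speed limit or range.

## Working session

There is one attempt and no reset: what is moved stays moved. The work goes in short steps, Python scripts to look and compute and a shell command to move; the robot and the scene stay as the last step left them, time stands still between calls to the robot, and variables do not carry over. Pictures are saved under pics/ and viewed, and the job is handed in when it is done.

```bash
ls; mkdir -p pics; python3 - <<'E'
from station import ctrl
import cv2,numpy as np
s=ctrl.sense()
print(s)
for n in("side","top"):
    c=ctrl.read_camera(n)
    print(n,c["fx"],c["fy"],c["cx"],c["cy"],c["origin"],c["attitude"],[k for k in c])
    cv2.imwrite(f"pics/a_{n}.png",cv2.resize(c["img"][:,:,::-1],(800,600)))
    np.savez(f"a_{n}.npz",**c)
E
```

```text
pics
{'t': 0.0, 'joint_pos': array([ 1.09719439e+00,  2.59371366e-01,  1.53612769e+00, -6.57613775e-06,
        1.34797608e+00, -2.02824588e-01]), 'joint_vel': array([-0.00075076,  0.00061994,  0.0005613 ,  0.00071873, -0.00126883,
        0.00154823]), 'joint_torque': array([-1.42226076e-03, -4.46023929e+01, -2.90569997e+01, -4.48456103e-04,
        1.18149168e-02, -1.07937484e-05]), 'tool_pos': array([146.85498862, 529.47022219, 230.44152092]), 'ee_rot': array([[ 9.63563492e-01, -8.52882811e-04,  2.67478352e-01],
       [-2.67479452e-01, -1.67820541e-03,  9.63562103e-01],
       [-3.72921937e-04, -9.99998228e-01, -1.84518609e-03]]), 'contact_force': array([ 0.10086353, -0.73358147, -0.27292304]), 'moment': array([ 0.01651031, -0.01338417,  0.01887648]), 'opening': 85.67497618216677}
side 420.3096239277609 420.3096239277609 251.46261518678645 193.04549901241413 [ -21.10449258 -507.16429563  842.63559063] [[ 0.72123585  0.46198036 -0.51613273]
 [-0.69244278  0.500736   -0.51940972]
 [ 0.01848914  0.73200929  0.68104372]] ['img', 'z_map', 'fx', 'fy', 'cx', 'cy', 'origin', 'attitude']
top 402.82236061499043 402.82236061499043 260.5993332586867 189.34706307105472 [ 398.66132849   51.71482372 1332.12352582] [[-0.02690468  0.99381306 -0.10775776]
 [-0.99952184 -0.02510145  0.0180559 ]
 [ 0.01523932  0.10819202  0.9940132 ]] ['img', 'z_map', 'fx', 'fy', 'cx', 'cy', 'origin', 'attitude']
```

View pics/a_side.png

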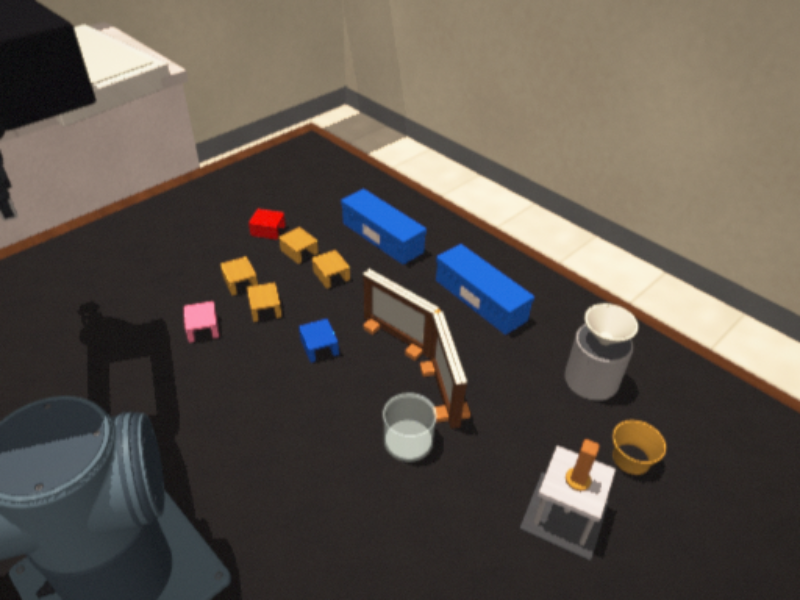

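View pics/a_top.png

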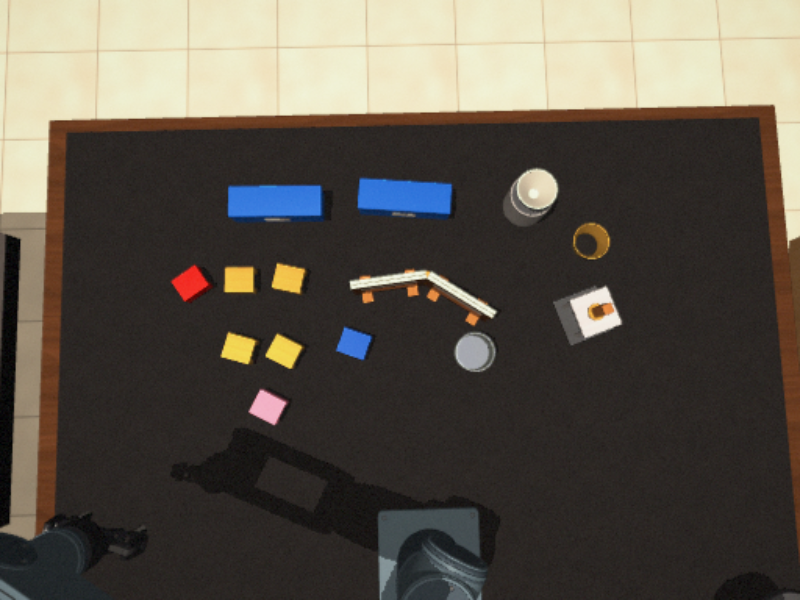

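```bash
cat > h.py <<'E'
from station import ctrl
import cv2,numpy as np
def cloud(c):
    z=c["z_map"].astype(float); H,W=z.shape
    u,v=np.meshgrid(np.arange(W),np.arange(H))
    p=np.stack([(u-c["cx"])/c["fx"]*z,-(v-c["cy"])/c["fy"]*z,-z],-1)
    P=p@np.array(c["attitude"]).T+np.array(c["origin"])
    P[z==0]=np.nan
    return P
def planeproj(c,u,v,h):
    d=np.stack([(u-c["cx"])/c["fx"],-(v-c["cy"])/c["fy"],-np.ones_like(u,float)],-1)@np.array(c["attitude"]).T
    o=np.array(c["origin"]); t=(h-o[2])/d[...,2]
    return o+d*t[...,None]
E
python3 - <<'E'
from h import *
names=["saddle1","burnisher","mount","leaf_left","leaf_right","stand_hole","slide_box1","lens_hood","beaker","film_tank"]
for cam in("top","side"):
    c=ctrl.read_camera(cam);P=cloud(c);img=c["img"];vis=img[:,:,::-1].copy()
    np.savez(f"a_{cam}.npz",**c)
    for n in names:
        for r in ctrl.regions_of(cam,n):
            m=r["region"]; 
            if m.sum()==0: continue
            Q=P[m]; Q=Q[np.isfinite(Q[:,0])]
            h=np.nanpercentile(Q[:,2],95)
            top=Q[Q[:,2]>h-8]
            print(cam,n,round(r["p"],2),[int(x) for x in r["rect"]],m.sum(),"topc",top.mean(0).round(0),"h",round(h),img[m].mean(0).round())
E
```

```text
top saddle1 0.8 [138, 213, 26, 18] 333 topc [441. 379.  34.] h 38 [224. 194.  77.]
top saddle1 0.79 [160, 247, 23, 25] 343 topc [321. 319.  34.] h 37 [226. 163. 181.]
top saddle1 0.73 [173, 216, 19, 18] 289 topc [432. 284.  34.] h 37 [239. 209.  81.]
top saddle1 0.72 [217, 210, 20, 18] 299 topc [445. 141.  33.] h 37 [ 59. 114. 210.]
top saddle1 0.56 [221, 174, 51, 18] 524 topc [564.  67. 110.] h 112 [171. 148. 120.]
top saddle1 0.54 [172, 166, 21, 23] 317 topc [583. 276.  34.] h 37 [226. 181.  71.]
top saddle1 0.52 [144, 169, 19, 17] 314 topc [584. 376.  34.] h 38 [226. 182.  71.]
top saddle1 0.48 [226, 174, 89, 34] 1147 topc [548.  -5. 110.] h 113 [165. 143. 117.]
top burnisher 0.55 [375, 192, 16, 8] 115 topc [ 491. -342.  166.] h 168 [174. 114.  57.]
top mount 0.95 [223, 173, 95, 34] 1091 topc [548.  -5. 110.] h 113 [171. 149. 121.]
top leaf_left 0.72 [224, 172, 48, 24] 561 topc [564.  67. 110.] h 112 [166. 145. 118.]
top leaf_left 0.56 [144, 122, 62, 18] 1385 topc [740. 297.  62.] h 65 [ 50. 110. 198.]
top leaf_left 0.44 [274, 176, 44, 31] 558 topc [530. -76. 110.] h 113 [166. 145
[... 2206 characters left out ...]
0.59 [336, 286, 57, 71] 2398 topc [ 483. -347.   88.] h 89 [144. 137. 133.]
side slide_box1 0.92 [281, 157, 59, 58] 1907 topc [739.  22.  59.] h 61 [ 35.  88. 168.]
side slide_box1 0.55 [216, 125, 60, 45] 1479 topc [736. 289.  59.] h 61 [ 35.  86. 164.]
side slide_box1 0.37 [233, 173, 48, 60] 1598 topc [561.  61. 106.] h 108 [118.  98.  80.]
side lens_hood 0.96 [389, 270, 35, 39] 821 topc [ 648. -359.   40.] h 43 [143. 100.  39.]
side lens_hood 0.48 [141, 167, 21, 17] 293 topc [437. 375.  31.] h 34 [202. 145.  53.]
side beaker 0.94 [243, 254, 37, 40] 1202 topc [ 422. -102.   61.] h 63 [148. 150. 141.]
side film_tank 0.59 [361, 196, 49, 62] 2014 topc [ 738. -227.  132.] h 134 [136. 128. 119.]
```

```bash
python3 - <<'E'
from h import *
c=np.load("a_top.npz"); im=c["img"][:,:,::-1]
a=cv2.resize(im[155:280,100:250],(750,625*750//750),interpolation=cv2.INTER_CUBIC)[:600]
cv2.imwrite("pics/crop1.png",a)
b=cv2.resize(im[160:245,215:415],(800,340),interpolation=cv2.INTER_CUBIC);cv2.imwrite("pics/crop2.png",b)
res={}
for cam in("top","side"):
    c=dict(np.load(f"a_{cam}.npz"));P=cloud(c);
    hsv=cv2.cvtColor(c["img"],cv2.COLOR_RGB2HSV)
    dz=0 if cam=="top" else 3
    for n,(x,y) in dict(A=(584,376),B=(583,276),C=(441,379),D=(432,284)).items():
        m=(abs(P[...,0]-x)<45)&(abs(P[...,1]-y)<45)&(abs(P[...,2]+dz-34)<5)&(hsv[...,1]>110)
        r=cv2.minAreaRect((P[m][:,:2]).astype(np.float32))
        print(cam,n,m.sum(),np.round(r[0],1),np.round(r[1],1),round(r[2],1),"meancol",c["img"][m].mean(0).round())
    # mount strip
    m=(abs(P[...,2]+dz-110)<5)&(P[...,0]>450)&(P[...,0]<640)&(abs(P[...,1])<190)
    Q=P[m]; 
    f=Q[np.argmax(Q[:,0])]; print(cam,"strip",m.sum(),Q.min(0),Q.max(0))
    for s in(1,-1):
        k=Q[(Q[:,1]-5>12) if s==1 else (Q[:,1]-(-5)<-12)][:,:2]
        L=cv2.fitLine(k.astype(np.float32),cv2.DIST_HUBER,0,.01,.01).ravel()
        d=L[:2]; t=(k-L[2:])@d; w=(k-L[2:])@np.array([-d[1],d[0]])
        print(" line",L.round(3),"ang",np.degrees(np.arctan2(d[1],d[0])).round(1),"t",t.min().round(1),t.max().round(1),"ends",(L[2:]+d*t.min()).round(1),(L[2:]+d*t.max()).round(1),"w",np.percentile(w,[3,97]).round(1))
        if s==1:L1=L
    A=np.array([L1[:2],-L[:2]]).T; st=np.linalg.solve(A,L[2:]-L1[2:]); print(" fold",L1[2:]+st[0]*L1[:2])
    # burnisher handle
    m=(P[...,2]+dz>160)&(abs(P[...,0]-490)<60)&(abs(P[...,1]+340)<60)
    print(" handle top",m.sum(),P[m].mean(0).round(1),P[m].min(0).round(1),P[m].max(0).round(1))
    m=(abs(P[...,2]+dz-90)<4)&(abs(P[...,0]-490)<70)&(abs(P[...,1]+340)<70)
    r=cv2.minAreaRect((P[m][:,:2]).astype(np.float32)); print(" plate",m.sum(),r)
E
```

```text
top A 260 [583.7 376.2] [59.1 49.7] 88.3 meancol [239. 192.  75.]
top B 277 [583.5 276.3] [60.5 52.3] 77.3 meancol [236. 189.  73.]
top C 286 [441.1 378.8] [60.2 51.5] 73.2 meancol [236. 206.  81.]
top D 287 [432.5 285.8] [60.7 51.3] 62.4 meancol [236. 206.  81.]
top strip 517 [ 485.23872398 -142.06065674  105.02390486] [581.29778317 140.8261253  114.96507087]
 line [ 1.23000e-01 -9.92000e-01  5.63237e+02  7.96270e+01] ang -83.0 t -62.3 63.2 ends [555.6 141.5] [571.   16.9] w [-7.8  7.3]
 line [  0.543   0.84  529.205 -78.284] ang 57.1 t -71.4 76.0 ends [ 490.4 -138.2] [570.4 -14.5] w [-7.8  7.8]
 fold [574.15204   -8.743729]
 handle top 49 [ 492.  -342.   165.5] [ 481.7 -353.4  160.3] [ 502.2 -332.2  171. ]
 plate 473 ((492.15582275390625, -342.798583984375), (79.5003890991211, 81.08556365966797), 18.91761016845703)
side A 217 [580.7 375.4] [63.6 53.8] 90.0 meancol [217. 155.  57.]
side B 241 [580.6 273.2] [64.3 51.5] 76.2 meancol [218. 157.  57.]
side C 246 [438.6 377.3] [64.9 51.9] 73.3 meancol [221. 158.  58.]
side D 275 [430.3 284. ] [63.1 51.7] 61.4 meancol [221. 158.  58.]
side strip 651 [ 482.99414153 -144.5658168   102.00256603] [579.47050624 141.84290277 111.023137  ]
 line [ 1.17000e-01 -9.93000e-01  5.59873e+02  7.73020e+01] ang -83.3 t -64.6 60.5 ends [552.3 141.5] [566.9  17.2] w [-7.3 10. ]
 line [  0.552   0.834 524.134 -83.205] ang 56.5 t -68.6 80.1 ends [ 486.2 -140.4] [568.4 -16.4] w [-8.1  7.5]
 fold [570.5044   -13.208206]
 handle top 99 [ 488.  -344.9  162.5] [ 478.6 -355.8  157.4] [ 501.  -333.4  165.8]
 plate 1106 ((490.0693359375, -344.3320617675781), (83.07748413085938, 80.0440902709961), 18.705665588378906)
```

View pics/crop1.png

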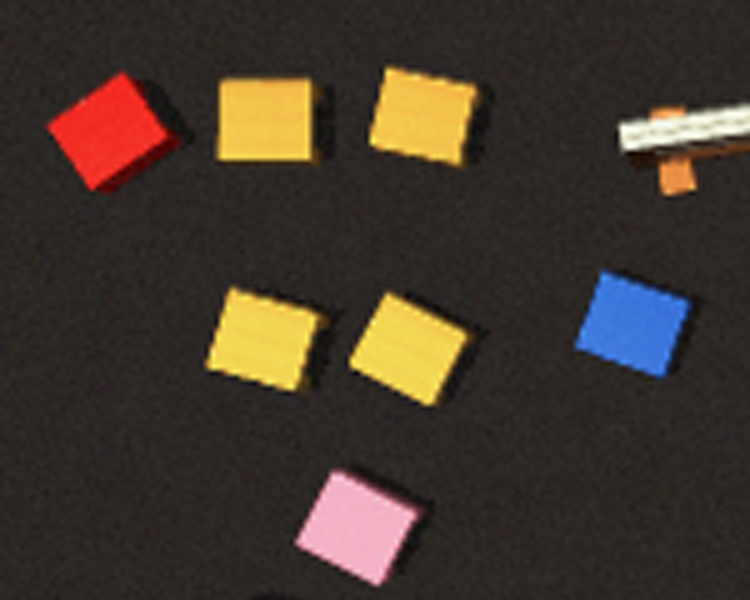

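View pics/crop2.png

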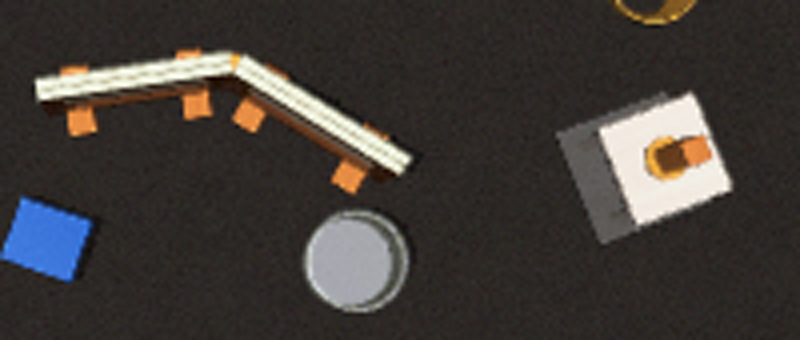

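```bash
cat >> h.py <<'E'
def sol(s=None):
    s=s or ctrl.sense(); R=np.array(s["ee_rot"]); p=np.array(s["tool_pos"])
    return s,R,p
def go(x,y,z,zyaw=None):
    """print shift in tool axes after optional spin"""
    s,R,p=sol(); yaw=np.degrees(np.arctan2(R[1,2],R[0,2]))
    tgt=yaw
    if zyaw is not None: tgt=zyaw; print("spin deg",round(-(((zyaw-yaw)+180)%360-180),2),"j6 now",s["joint_pos"][5].round(2))
    a=np.radians(tgt); zv=np.array([np.cos(a),np.sin(a)]); xv=np.array([np.cos(a-np.pi/2),np.sin(a-np.pi/2)])
    d=np.array([x,y])-p[:2]
    print("t",s["t"],"pos",p.round(1),"zyaw",yaw.round(2),"F",s["contact_force"].round(1),"open",round(s["opening"],1),"DX %.1f DY %.1f DZ %.1f mm"%(d@xv,p[2]-z,d@zv))
E
python3 -m crank '[[0.045,0,0,0,7.96],[0.045,0,0,0,7.96],[0.045,0,0,0,7.96],[0.045,0,0,0,7.96],[0.045,0,0,0,7.96],[0.045,0,0,0,7.96],[0.045,0,0,0,7.96]]'
python3 -m crank '[[0.045,0.02,0,0.002,0],[0.045,0.0407,0,0.002,0],[0.045,0.0407,0,0.002,0],[0.045,0.0407,0,0.002,0],[0.045,0.0407,0,0.002,0],[0.045,0.0407,0,0.002,0],[0.045,0.0407,0,0.002,0],[0.045,0.0407,0,0.002,0],[0.045,0.0407,0,0.002,0],[0.045,0.0407,0,0.002,0]]'
python3 -c "
from h import *
go(491.5,-343,200,18.8)"
```

```text
t: 1.9
tool_pos: [147.1, 530.0, 231.3]
ee_rot: [[0.316, 0.0, 0.949], [-0.949, -0.0, 0.316], [0.0, -1.0, 0.0]]
contact_force: [0.2, 0.3, -0.4]
opening: 45.2
t: 2.9
tool_pos: [290.6, 169.2, 231.6]
ee_rot: [[0.322, 0.001, 0.947], [-0.947, 0.0, 0.322], [0.0, -1.0, 0.001]]
contact_force: [1.2, -0.5, -0.1]
opening: 44.9
spin deg -0.01 j6 now -0.14
t 2.9 pos [290.6 169.2 231.6] zyaw 18.79 F [ 1.2 -0.5 -0.1] open 44.9 DX 549.6 DY 31.6 DZ 25.1 mm
```

```bash

python3 -m crank '[[0.045,0.0407,0,0.002,0],[0.045,0.0407,0,0.002,0],[0.045,0.0407,0,0.002,0],[0.045,0.0407,0,0.002,0],[0.045,0.0407,0,0.002,0],[0.045,0.0407,0,0.002,0],[0.045,0.0407,0,0.002,0],[0.045,0.0407,0,0.002,0],[0.045,0.0407,0,0.002,0],[0.045,0.0407,0,0.002,0]]' >/dev/null
python3 -m crank '[[0.045,0.0407,0,0.001,0],[0.045,0.0407,0,0.001,0],[0.045,0.0407,0,0.001,0],[0.045,0.02,0,0.001,0],[0.045,0,0,0,0]]'
python3 - <<'E'
from h import *
go(491.5,-343,185,18.8)
for cam in("top","side"):
    c=ctrl.read_camera(cam); im=c["img"][:,:,::-1]
    x=im[150:300,300:450] if cam=="top" else im[200:350,290:440]
    cv2.imwrite(f"pics/b_{cam}.png",cv2.resize(x,(600,600),interpolation=cv2.INTER_CUBIC))
    np.savez(f"b_{cam}.npz",**c)
E
```

```text
t: 4.4
tool_pos: [490.0, -344.4, 230.5]
ee_rot: [[0.319, -0.0, 0.948], [-0.948, -0.0, 0.319], [0.0, -1.0, -0.0]]
contact_force: [0.3, 0.5, -0.4]
opening: 44.9
spin deg -0.17 j6 now -1.12
t 4.4 pos [ 490.  -344.4  230.5] zyaw 18.63 F [ 0.3  0.5 -0.4] open 44.9 DX -0.8 DY 45.5 DZ 1.8 mm
```

View pics/b_side.png

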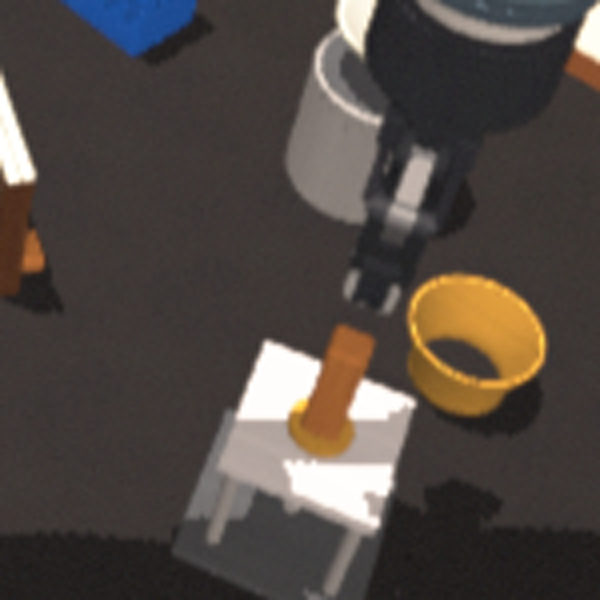

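View pics/b_top.png

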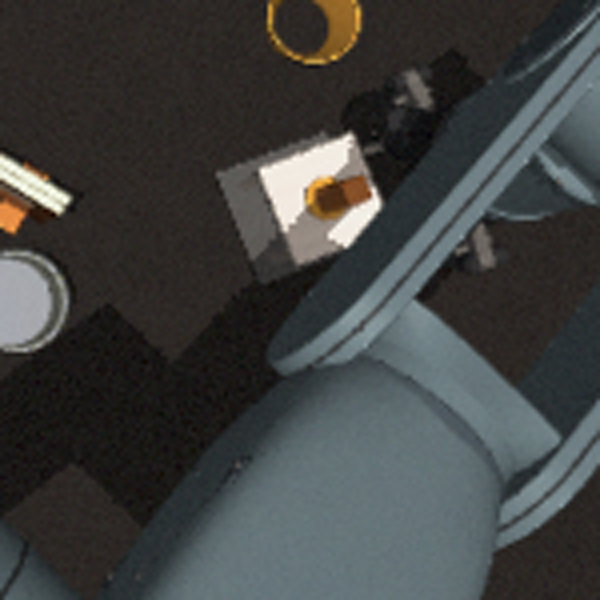

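```bash

python3 -m crank '[[0.045,-0.0008,0.02,0.0015,-0.1],[0.045,0,0.02,0,0],[0.045,0,0.02,0,0],[0.045,0,0.02,0,0],[0.045,0,0.015,0,0],[0.045,0,0.015,0,0],[0.045,0,0.01,0,0],[0.045,0,0.006,0,0],[0.045,0,0,0,0]]'
python3 - <<'E'
from h import *
go(491.5,-343,104,18.8)
for cam in("side",):
    c=ctrl.read_camera(cam); im=c["img"][:,:,::-1]
    x=im[220:340,310:430]
    cv2.imwrite(f"pics/c_{cam}.png",cv2.resize(x,(600,600),interpolation=cv2.INTER_CUBIC))
E
```

```text
t: 5.4
tool_pos: [490.5, -339.4, 104.9]
ee_rot: [[0.324, -0.001, 0.946], [-0.946, 0.001, 0.324], [-0.001, -1.0, -0.0]]
contact_force: [-0.3, 0.5, 0.4]
opening: 44.9
spin deg 0.1 j6 now -1.12
t 5.4 pos [ 490.5 -339.4  104.9] zyaw 18.9 F [-0.3  0.5  0.4] open 44.9 DX 3.7 DY 0.9 DZ -0.2 mm
```

View pics/c_side.png

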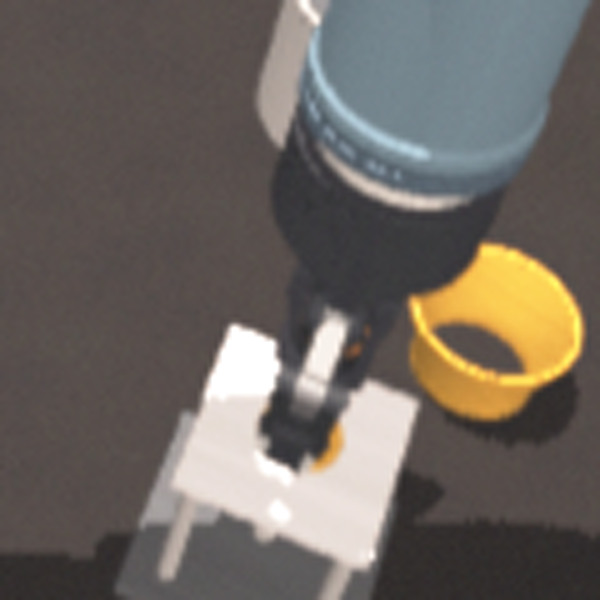

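```bash

python3 -m crank '[[0.045,0.0035,0.001,0,0],[0.045,0,0,0,0],[0.045,0,0,0,0]]'
python3 - <<'E'
from h import *
go(491.5,-343,104,18.8)
for cam in("side",):
    c=ctrl.read_camera(cam); im=c["img"][:,:,::-1]
    x=im[220:340,310:430]
    cv2.imwrite(f"pics/d_{cam}.png",cv2.resize(x,(600,600),interpolation=cv2.INTER_CUBIC))
go(491.5,-343,104,18.8)
E
```

```text
t: 5.75
tool_pos: [492.2, -344.1, 104.8]
ee_rot: [[0.323, 0.001, 0.946], [-0.946, -0.001, 0.323], [0.001, -1.0, 0.0]]
contact_force: [0.5, -0.1, 0.3]
opening: 45.1
spin deg 0.05 j6 now -1.12
t 5.75 pos [ 492.2 -344.1  104.8] zyaw 18.85 F [ 0.5 -0.1  0.3] open 45.1 DX -1.2 DY 0.8 DZ -0.3 mm
spin deg 0.05 j6 now -1.12
t 5.8 pos [ 492.1 -343.9  104.7] zyaw 18.85 F [-0.8 -0.  -0.4] open 44.5 DX -1.0 DY 0.7 DZ -0.3 mm
```

View pics/d_side.png

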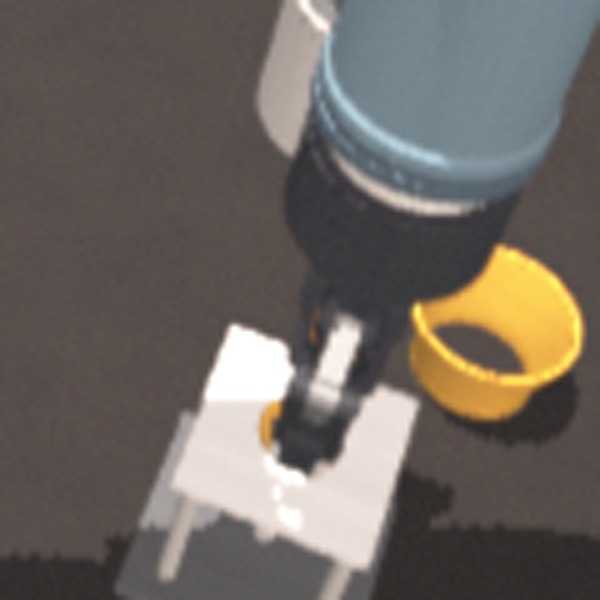

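```bash

python3 -m crank '[[0.045,-0.0015,0.000,0,0],[0.03,0,0,0,0],[0.01,0,0,0,0],[0.005,0,0,0,0],[0.005,0,0,0,0],[0.005,0,0,0,0],[0.005,0,0,0,0]]'
python3 -m crank '[[0.005,0,0,0,0],[0.005,0,-0.015,0,0],[0.005,0,-0.02,0,0],[0.005,0,-0.02,0,0],[0.005,0,-0.02,0,0],[0.005,0,-0.02,0,0],[0.005,0,-0.015,0,0],[0.005,0,0,0,0]]'
python3 - <<'E'
from h import *
go(491.5,-343,104,18.8)
for cam in("side",):
    c=ctrl.read_camera(cam); im=c["img"][:,:,::-1]
    x=im[180:330,300:450]
    cv2.imwrite(f"pics/e_{cam}.png",cv2.resize(x,(600,600),interpolation=cv2.INTER_CUBIC))
E
```

```text
t: 6.5
tool_pos: [491.5, -342.2, 104.5]
ee_rot: [[0.323, -0.0, 0.946], [-0.946, -0.0, 0.323], [0.0, -1.0, -0.0]]
contact_force: [-1.2, 0.6, 3.0]
opening: 19.4
t: 7.3
tool_pos: [492.4, -343.0, 216.3]
ee_rot: [[0.323, 0.003, 0.946], [-0.946, -0.003, 0.323], [0.004, -1.0, 0.002]]
contact_force: [-0.5, 0.1, -0.6]
opening: 19.4
spin deg 0.06 j6 now -1.12
t 7.3 pos [ 492.4 -343.   216.3] zyaw 18.86 F [-0.5  0.1 -0.6] open 19.4 DX -0.3 DY 112.3 DZ -0.9 mm
```

View pics/e_side.png

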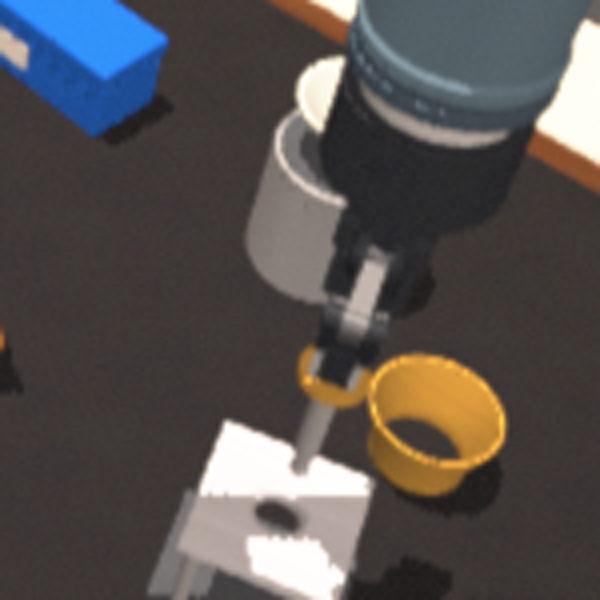

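```bash
cat >> h.py <<'E'
def proj(c,p):
    q=(np.atleast_2d(p)-np.array(c["origin"]))@np.array(c["attitude"])
    return np.stack([c["cx"]+c["fx"]*q[:,0]/-q[:,2], c["cy"]+c["fy"]*(-q[:,1])/-q[:,2]],-1)
E
python3 - <<'E'
from h import *
s,R,p=sol()
for cam in("side","top"):
    c=ctrl.read_camera(cam); im=c["img"][:,:,::-1]
    np.savez(f"e_{cam}.npz",**c)
    zs=np.array([-24.5,-74.5,-92.5])
    pts=proj(c,np.array([p+[0,0,z] for z in zs])); print(cam,pts.round(1))
    hp=proj(c,np.array([[491.5,-343,90]])); print("hole pred",hp)
    g=cv2.resize(im,None,fx=5,fy=5,interpolation=cv2.INTER_CUBIC)
    for q in np.vstack([pts,hp]): cv2.circle(g,tuple(int(v) for v in (q+.5)*5),3,(0,0,255),-1)
    x,y=hp[0]; cv2.imwrite(f"pics/f_{cam}.png",g[int((y-70)*5):int((y+30)*5),int((x-50)*5):int((x+60)*5)])
E
```

```text
side [[380.5 276.7]
 [374.7 291.8]
 [372.7 297. ]]
hole pred [[369.46203294 306.0744595 ]]
top [[391.4 196.7]
 [385.7 198.2]
 [383.8 198.7]]
hole pred [[380.6588521  199.71373445]]
```

View pics/f_side.png

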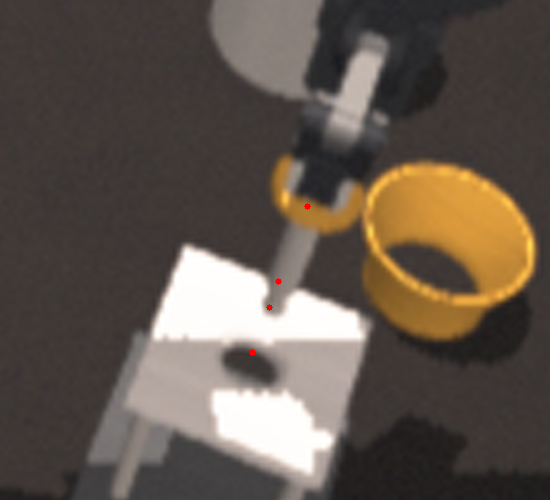

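View pics/f_top.png

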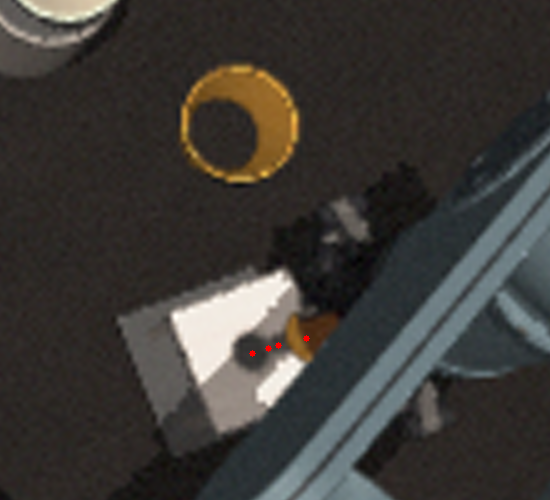

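```bash

python3 -m crank '[[0.005,0,-0.02,0,0],[0.005,-0.02,0,0.01,0],[0.005,-0.0355,0,0.0178,0],[0.005,-0.0355,0,0.0178,0],[0.005,-0.0355,0,0.0178,0],[0.005,-0.0355,0,0.0178,0],[0.005,-0.0355,0,0.0178,0],[0.005,-0.0355,0,0.0178,0],[0.005,-0.0355,0,0.0178,0],[0.005,-0.0355,0,0.0178,0]]'
python3 -m crank '[[0.005,-0.0355,0,0.0178,0],[0.005,-0.0355,0,0.0178,0],[0.005,-0.0355,0,0.0178,0],[0.005,-0.0155,0,0.0078,0],[0.005,0,0,0,0],[0.005,0,0,0,0]]'
cat >> h.py <<'E'
F=np.array([573.6,-9.5]); uL=np.array([np.cos(np.radians(-83)),np.sin(np.radians(-83))]); uR=np.array([np.cos(np.radians(-123)),np.sin(np.radians(-123))])
seam=[F-uL*d for d in(140,105,70,35)]+[F]+[F+uR*d for d in(35,70,105,140)]
def look(cam,tag,center,half=(50,40),f=6,marks=()):
    c=ctrl.read_camera(cam); im=c["img"][:,:,::-1]
    g=cv2.resize(im,None,fx=f,fy=f,interpolation=cv2.INTER_CUBIC)
    for p in marks:
        q=proj(c,np.array(p))[0]; cv2.circle(g,tuple(int(v) for v in (q+.5)*f),3,(0,0,255),-1)
    x,y=proj(c,np.array(center))[0] if len(center)==3 else center
    x0=max(int((x-half[0])*f),0);y0=max(int((y-half[1])*f),0)
    cv2.imwrite(f"pics/{tag}.png",g[y0:int((y+half[1])*f),x0:int((x+half[0])*f)])
    return c
E
python3 - <<'E'
from h import *
go(*seam[0],208)
s,R,p=sol()
look("side","g_side",[*seam[0],120],marks=[[*x,110] for x in seam]+[p+[0,0,-24.5],p+[0,0,-74.5],p+[0,0,-92.5]])
E
```

```text
t: 8.45
tool_pos: [536.7, -3.5, 232.8]
ee_rot: [[0.323, -0.002, 0.946], [-0.946, 0.001, 0.323], [-0.001, -1.0, -0.002]]
contact_force: [0.6, -1.0, -0.8]
opening: 19.2
t: 9.05
tool_pos: [555.2, 130.0, 232.9]
ee_rot: [[0.324, -0.002, 0.946], [-0.946, -0.001, 0.324], [-0.0, -1.0, -0.003]]
contact_force: [1.0, 0.5, -1.5]
opening: 19.2
t 9.05 pos [555.2 130.  232.9] zyaw 18.93 F [ 1.   0.5 -1.5] open 19.2 DX 1.0 DY 24.9 DZ 1.1 mm
```

View pics/g_side.png

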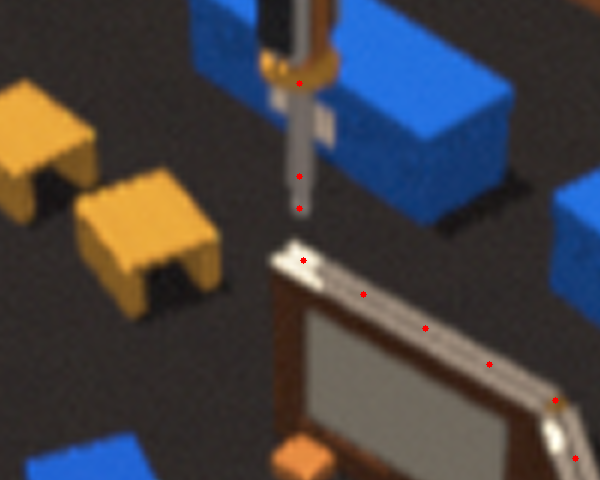

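```bash

python3 -m crank '[[0.005,0.001,0.008,0.001,0],[0.005,0,0.008,0,0],[0.005,0,0.008,0,0],[0.005,0,0.002,0,0],[0.005,0,0.002,0,0],[0.005,0,0.002,0,0],[0.005,0,0.001,0,0],[0.005,0,0,0,0]]'
python3 - <<'E'
from h import *
go(*seam[0],198.5)
s,R,p=sol()
look("side","h_side",[*seam[0],120],marks=[[*x,110] for x in seam])
E
```

```text
t: 9.9
tool_pos: [557.2, 129.4, 203.4]
ee_rot: [[0.323, 0.0, 0.946], [-0.946, -0.0, 0.323], [0.0, -1.0, 0.0]]
contact_force: [0.0, -0.1, -1.3]
opening: 19.8
t 9.9 pos [557.2 129.4 203.4] zyaw 18.87 F [ 0.  -0.1 -1.3] open 19.8 DX -0.2 DY 4.9 DZ -0.6 mm
```

View pics/h_side.png

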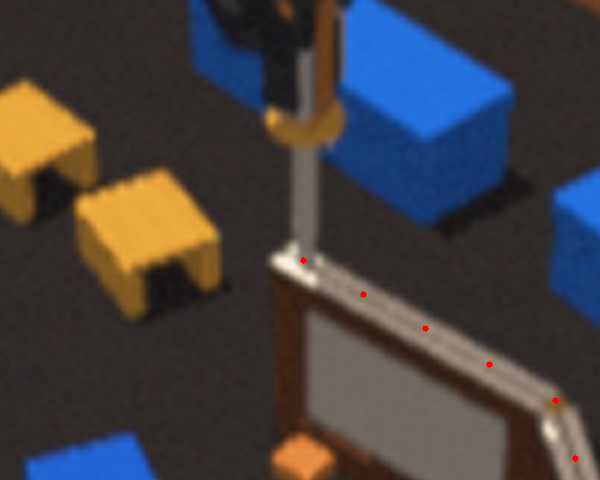

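```bash

python3 -m crank '[[0.005,0,0.001,-0.0003,0],[0.005,0,0.001,0,0],[0.005,0,0.001,0,0],[0.005,0,0.001,0,0],[0.005,0,0.0015,0,0],[0.005,0,0,0,0],[0.005,0,0,0,0]]'
python3 - <<'E'
from h import *
for i in range(4):
    go(*seam[0],198.5); ctrl.read_camera("side")
a=np.radians(18.87); x=np.array([np.sin(a),-np.cos(a)]); z=np.array([np.cos(a),np.sin(a)])
for u in(uL,uR): print("per 2mm: dx %.3f dz %.3f"%(2*u@x,2*u@z))
for i in range(8):
    d=seam[i+1]-seam[i]; print((d@x).round(2),(d@z).round(2))
E
```

```text
t: 10.65
tool_pos: [557.0, 129.3, 198.0]
ee_rot: [[0.323, 0.0, 0.946], [-0.946, 0.0, 0.323], [0.0, -1.0, 0.0]]
contact_force: [-0.3, -0.3, 1.3]
opening: 19.5
t 10.65 pos [557.  129.3 198. ] zyaw 18.86 F [-0.3 -0.3  1.3] open 19.5 DX -0.3 DY -0.5 DZ -0.4 mm
t 10.7 pos [557.  129.3 198. ] zyaw 18.87 F [ 0.1 -1.2  1. ] open 19.1 DX -0.3 DY -0.5 DZ -0.4 mm
t 10.75 pos [557.  129.3 198. ] zyaw 18.87 F [-0.1 -0.5  1.8] open 19.5 DX -0.3 DY -0.5 DZ -0.4 mm
t 10.8 pos [557.  129.2 198. ] zyaw 18.86 F [0.6 0.2 0.7] open 19.3 DX -0.3 DY -0.5 DZ -0.4 mm
per 2mm: dx 1.957 dz -0.411
per 2mm: dx 1.235 dz -1.573
34.25 -7.2
34.25 -7.2
34.25 -7.2
34.25 -7.2
21.61 -27.53
21.61 -27.53
21.61 -27.53
21.61 -27.53
```

```bash

python3 -m crank '[[0.005,0.0006,0.0003,-0.0003,0],[0.005,0.0013,0,-0.0003,0],[0.005,0.0017,0,-0.00036,0],[0.005,0.0017,0,-0.00036,0],[0.005,0.0017,0,-0.00036,0],[0.005,0.0017,0,-0.00036,0],[0.005,0.0017,0,-0.00036,0],[0.005,0.0017,0,-0.00036,0],[0.005,0.0017,0,-0.00036,0],[0.005,0.0017,0,-0.00036,0]]'
python3 -m crank '[[0.005,0.0017,0,-0.00036,0],[0.005,0.0017,0,-0.00036,0],[0.005,0.0017,0,-0.00036,0],[0.005,0.0017,0,-0.00036,0],[0.005,0.0017,0,-0.00036,0],[0.005,0.0017,0,-0.00036,0],[0.005,0.0017,0,-0.00036,0],[0.005,0.0017,0,-0.00036,0],[0.005,0.0017,0,-0.00036,0],[0.005,0.0017,0,-0.00036,0]]'
python3 - <<'E'
from h import *
go(*seam[1],198)
look("side","i_side",[*seam[1],120],marks=[[*x,110] for x in seam])
E
```

```text
t: 11.85
tool_pos: [558.6, 113.3, 197.5]
ee_rot: [[0.323, 0.0, 0.946], [-0.946, -0.0, 0.323], [0.0, -1.0, 0.0]]
contact_force: [-0.7, 2.2, 1.8]
opening: 19.2
t: 12.85
tool_pos: [560.6, 96.1, 197.5]
ee_rot: [[0.323, -0.0, 0.946], [-0.946, -0.0, 0.323], [-0.0, -1.0, -0.0]]
contact_force: [0.1, 2.7, 0.9]
opening: 19.3
t 12.85 pos [560.6  96.1 197.5] zyaw 18.87 F [0.1 2.7 0.9] open 19.3 DX 1.3 DY -0.5 DZ -0.3 mm
```

View pics/i_side.png

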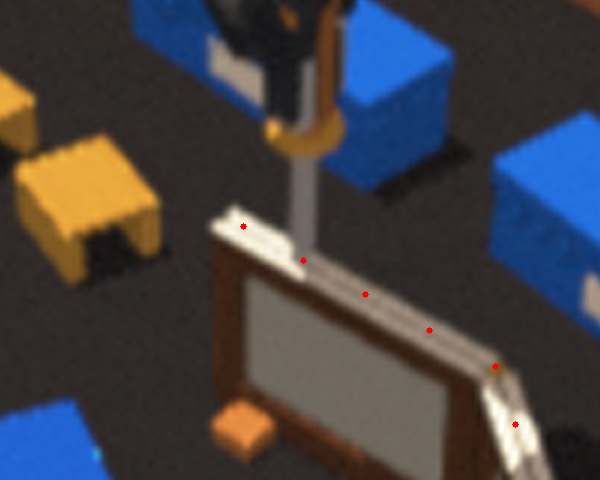

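```bash

python3 -m crank '[[0.005,0.00173,0,-0.00036,0],[0.005,0.00173,0,-0.00036,0],[0.005,0.00173,0,-0.00036,0],[0.005,0.00173,0,-0.00036,0],[0.005,0.00173,0,-0.00036,0],[0.005,0.00173,0,-0.00036,0],[0.005,0.00173,0,-0.00036,0],[0.005,0.00173,0,-0.00036,0],[0.005,0.00173,0,-0.00036,0],[0.005,0.00173,0,-0.00036,0]]'
python3 -m crank '[[0.005,0.00173,0,-0.00036,0],[0.005,0.00173,0,-0.00036,0],[0.005,0.00173,0,-0.00036,0],[0.005,0.00173,0,-0.00036,0],[0.005,0.00173,0,-0.00036,0],[0.005,0.00173,0,-0.00036,0],[0.005,0.00173,0,-0.00036,0],[0.005,0.00173,0,-0.00036,0],[0.005,0.00173,0,-0.00036,0],[0.005,0.00173,0,-0.00036,0]]'
python3 -m crank '[[0.005,0.00173,0,-0.00036,0],[0.005,0.00173,0,-0.00036,0],[0.005,0.00173,0,-0.00036,0],[0.005,0.00173,0,-0.00036,0],[0.005,0.00173,0,-0.00036,0],[0.005,0.00173,0,-0.00036,0],[0.005,0.00173,0,-0.00036,0],[0.005,0.00173,0,-0.00036,0],[0.005,0.00173,0,-0.00036,0],[0.005,0.00173,0,-0.00036,0]]'
python3 -m crank '[[0.005,0.00173,0,-0.00036,0],[0.005,0.00173,0,-0.00036,0],[0.005,0.00173,0,-0.00036,0],[0.005,0.00173,0,-0.00036,0],[0.005,0.00173,0,-0.00036,0],[0.005,0.00173,0,-0.00036,0],[0.005,0.00173,0,-0.00036,0],[0.005,0.00173,0,-0.00036,0],[0.005,0.00173,0,-0.00036,0],[0.005,0.00173,0,-0.00036,0]]'
python3 - <<'E'
from h import *
go(*seam[4],198)
look("side","j_side",[*seam[3],120],marks=[[*x,110] for x in seam])
E
```

```text
t: 13.9
tool_pos: [562.8, 78.5, 197.5]
ee_rot: [[0.323, -0.0, 0.946], [-0.946, -0.0, 0.323], [-0.0, -1.0, -0.0]]
contact_force: [0.9, 2.7, 2.1]
opening: 19.3
t: 14.9
tool_pos: [565.0, 61.0, 197.5]
ee_rot: [[0.323, -0.0, 0.946], [-0.946, -0.0, 0.323], [0.0, -1.0, -0.0]]
contact_force: [0.5, 2.0, 0.3]
opening: 19.3
t: 15.9
tool_pos: [567.2, 43.5, 197.5]
ee_rot: [[0.323, -0.0, 0.946], [-0.946, -0.0, 0.323], [0.0, -1.0, -0.0]]
contact_force: [-0.7, 2.5, 2.0]
opening: 19.2
t: 16.9
tool_pos: [569.4, 25.9, 197.5]
ee_rot: [[0.323, -0.0, 0.946], [-0.946, -0.0, 0.323], [0.0, -1.0, -0.0]]
contact_force: [0.2, 2.1, 0.9]
opening: 19.1
t 16.9 pos [569.4  25.9 197.5] zyaw 18.86 F [0.2 2.1 0.9] open 19.1 DX 34.9 DY -0.5 DZ -7.5 mm
```

View pics/j_side.png

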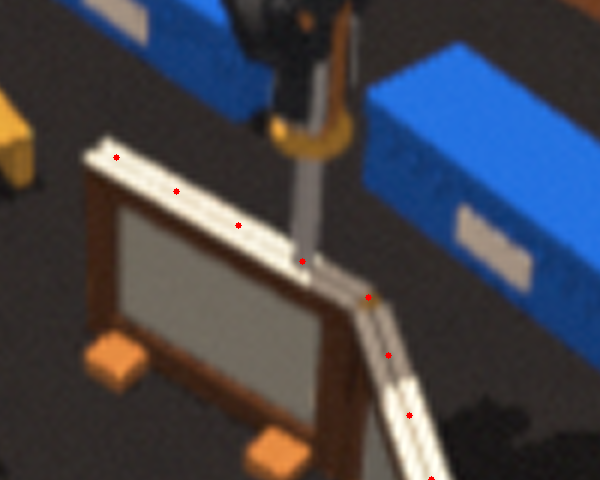

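```bash

python3 -m crank '[[0.005,0.00174,0,-0.00037,0],[0.005,0.00174,0,-0.00037,0],[0.005,0.00174,0,-0.00037,0],[0.005,0.00174,0,-0.00037,0],[0.005,0.00174,0,-0.00037,0],[0.005,0.00174,0,-0.00037,0],[0.005,0.00174,0,-0.00037,0],[0.005,0.00174,0,-0.00037,0],[0.005,0.00174,0,-0.00037,0],[0.005,0.00174,0,-0.00037,0]]'
python3 -m crank '[[0.005,0.00174,0,-0.00037,0],[0.005,0.00174,0,-0.00037,0],[0.005,0.00174,0,-0.00037,0],[0.005,0.00174,0,-0.00037,0],[0.005,0.00174,0,-0.00037,0],[0.005,0.00174,0,-0.00037,0],[0.005,0.00174,0,-0.00037,0],[0.005,0.00174,0,-0.00037,0],[0.005,0.00174,0,-0.00037,0],[0.005,0.00174,0,-0.00037,0]]'
python3 - <<'E'
from h import *
go(*seam[4],198)
go(*seam[5],198)
look("side","k_side",[*seam[4],120],marks=[[*x,110] for x in seam])
E
```

```text
t: 17.95
tool_pos: [571.5, 8.3, 197.5]
ee_rot: [[0.323, -0.0, 0.946], [-0.946, 0.0, 0.323], [-0.0, -1.0, -0.0]]
contact_force: [-0.2, 2.8, 1.0]
opening: 19.1
t: 18.95
tool_pos: [573.7, -9.4, 197.5]
ee_rot: [[0.323, -0.0, 0.946], [-0.946, 0.0, 0.323], [-0.0, -1.0, -0.0]]
contact_force: [-1.0, 3.5, 1.4]
opening: 19.1
t 18.95 pos [573.7  -9.4 197.5] zyaw 18.86 F [-1.   3.5  1.4] open 19.1 DX 0.1 DY -0.5 DZ -0.1 mm
t 18.95 pos [573.7  -9.4 197.5] zyaw 18.86 F [-1.   3.5  1.4] open 19.1 DX 21.7 DY -0.5 DZ -27.6 mm
```

View pics/k_side.png

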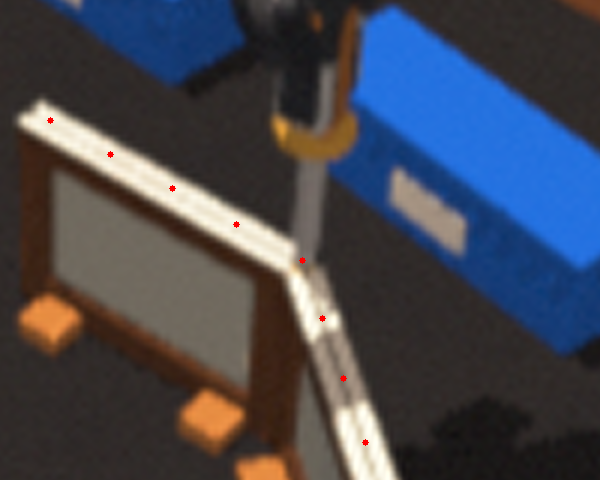

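```bash

python3 -m crank '[[0.005,0,0,0,0],[0.005,0.00108,0,-0.00138,0],[0.005,0.00108,0,-0.00138,0],[0.005,0.00108,0,-0.00138,0],[0.005,0.00108,0,-0.00138,0],[0.005,0.00108,0,-0.00138,0],[0.005,0.00108,0,-0.00138,0],[0.005,0.00108,0,-0.00138,0],[0.005,0.00108,0,-0.00138,0],[0.005,0.00108,0,-0.00138,0]]'
python3 -m crank '[[0.005,0.00108,0,-0.00138,0],[0.005,0.00108,0,-0.00138,0],[0.005,0.00108,0,-0.00138,0],[0.005,0.00108,0,-0.00138,0],[0.005,0.00108,0,-0.00138,0],[0.005,0.00108,0,-0.00138,0],[0.005,0.00108,0,-0.00138,0],[0.005,0.00108,0,-0.00138,0],[0.005,0.00108,0,-0.00138,0],[0.005,0.00108,0,-0.00138,0]]'
python3 -m crank '[[0.005,0.00108,0,-0.00138,0],[0.005,0.00108,0,-0.00138,0],[0.005,0.00108,0,-0.00138,0],[0.005,0.00108,0,-0.00138,0],[0.005,0.00108,0,-0.00138,0],[0.005,0.00108,0,-0.00138,0],[0.005,0.00108,0,-0.00138,0],[0.005,0.00108,0,-0.00138,0],[0.005,0.00108,0,-0.00138,0],[0.005,0.00108,0,-0.00138,0]]'
python3 -m crank '[[0.005,0.00108,0,-0.00138,0],[0.005,0.00108,0,-0.00138,0],[0.005,0.00108,0,-0.00138,0],[0.005,0.00108,0,-0.00138,0],[0.005,0.00108,0,-0.00138,0],[0.005,0.00108,0,-0.00138,0],[0.005,0.00108,0,-0.00138,0],[0.005,0.00108,0,-0.00138,0],[0.005,0.00108,0,-0.00138,0],[0.005,0.00108,0,-0.00138,0]]'
python3 - <<'E'
from h import *
go(*seam[6],198)
look("side","l_side",[*seam[6],120],marks=[[*x,110] for x in seam])
E
```

```text
t: 20.0
tool_pos: [564.9, -22.6, 197.5]
ee_rot: [[0.323, -0.0, 0.946], [-0.946, 0.0, 0.323], [-0.0, -1.0, 0.0]]
contact_force: [1.1, 0.8, 1.6]
opening: 19.2
t: 21.0
tool_pos: [555.4, -37.3, 197.5]
ee_rot: [[0.323, -0.0, 0.946], [-0.946, 0.0, 0.323], [-0.0, -1.0, -0.0]]
contact_force: [1.5, 1.9, 1.1]
opening: 19.2
t: 22.0
tool_pos: [545.8, -52.0, 197.5]
ee_rot: [[0.323, -0.0, 0.946], [-0.946, -0.0, 0.323], [0.0, -1.0, -0.0]]
contact_force: [1.5, 1.9, 0.7]
opening: 19.2
t: 23.0
tool_pos: [536.3, -66.6, 197.5]
ee_rot: [[0.323, -0.0, 0.946], [-0.946, -0.0, 0.323], [0.0, -1.0, -0.0]]
contact_force: [-0.1, 2.5, 1.6]
opening: 19.6
t 23.0 pos [536.3 -66.6 197.5] zyaw 18.87 F [-0.1  2.5  1.6] open 19.6 DX 1.2 DY -0.5 DZ -1.2 mm
```

View pics/l_side.png

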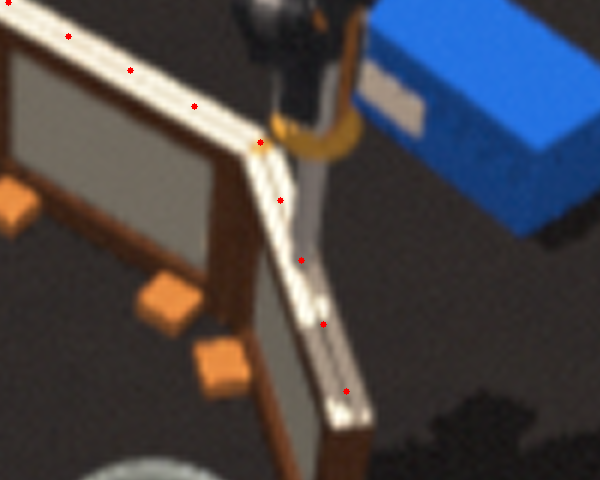

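```bash

python3 -m crank '[[0.005,0.00109,0,-0.00143,0],[0.005,0.00109,0,-0.00143,0],[0.005,0.00109,0,-0.00143,0],[0.005,0.00109,0,-0.00143,0],[0.005,0.00109,0,-0.00143,0],[0.005,0.00109,0,-0.00143,0],[0.005,0.00109,0,-0.00143,0],[0.005,0.00109,0,-0.00143,0],[0.005,0.00109,0,-0.00143,0],[0.005,0.00109,0,-0.00143,0]]'
python3 -m crank '[[0.005,0.00109,0,-0.00143,0],[0.005,0.00109,0,-0.00143,0],[0.005,0.00109,0,-0.00143,0],[0.005,0.00109,0,-0.00143,0],[0.005,0.00109,0,-0.00143,0],[0.005,0.00109,0,-0.00143,0],[0.005,0.00109,0,-0.00143,0],[0.005,0.00109,0,-0.00143,0],[0.005,0.00109,0,-0.00143,0],[0.005,0.00109,0,-0.00143,0]]'
python3 -m crank '[[0.005,0.00109,0,-0.00143,0],[0.005,0.00109,0,-0.00143,0],[0.005,0.00109,0,-0.00143,0],[0.005,0.00109,0,-0.00143,0],[0.005,0.00109,0,-0.00143,0],[0.005,0.00109,0,-0.00143,0],[0.005,0.00109,0,-0.00143,0],[0.005,0.00109,0,-0.00143,0],[0.005,0.00109,0,-0.00143,0],[0.005,0.00109,0,-0.00143,0]]'
python3 -m crank '[[0.005,0.00109,0,-0.00143,0],[0.005,0.00109,0,-0.00143,0],[0.005,0.00109,0,-0.00143,0],[0.005,0.00109,0,-0.00143,0],[0.005,0.00109,0,-0.00143,0],[0.005,0.00109,0,-0.00143,0],[0.005,0.00109,0,-0.00143,0],[0.005,0.00109,0,-0.00143,0],[0.005,0.00109,0,-0.00143,0],[0.005,0.00109,0,-0.00143,0]]'
python3 - <<'E'
from h import *
go(*seam[8],198)
look("side","m_side",[*seam[8],120],marks=[[*x,110] for x in seam])
E
```

```text
t: 24.05
tool_pos: [526.2, -81.6, 197.5]
ee_rot: [[0.323, -0.0, 0.946], [-0.946, -0.0, 0.323], [0.0, -1.0, -0.0]]
contact_force: [1.6, 2.3, 2.1]
opening: 19.2
t: 25.05
tool_pos: [516.2, -96.5, 197.5]
ee_rot: [[0.323, -0.0, 0.946], [-0.946, -0.0, 0.323], [0.0, -1.0, -0.0]]
contact_force: [0.9, 2.0, 1.5]
opening: 19.3
t: 26.05
tool_pos: [506.2, -111.4, 197.5]
ee_rot: [[0.323, 0.0, 0.946], [-0.946, -0.0, 0.323], [0.0, -1.0, 0.0]]
contact_force: [1.6, 1.6, 2.2]
opening: 19.2
t: 27.05
tool_pos: [496.2, -126.4, 197.5]
ee_rot: [[0.323, -0.0, 0.946], [-0.946, -0.0, 0.323], [0.0, -1.0, -0.0]]
contact_force: [1.2, 1.4, 1.5]
opening: 19.4
t 27.05 pos [ 496.2 -126.4  197.5] zyaw 18.86 F [1.2 1.4 1.5] open 19.4 DX 0.8 DY -0.5 DZ 0.9 mm
```

View pics/m_side.png

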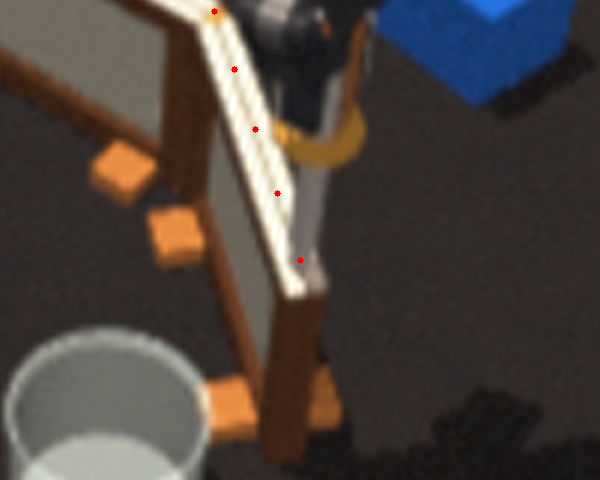

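```bash

python3 -m crank '[[0.005,0,0,0,0],[0.005,0.00109,0,-0.0014,0],[0.005,0.00109,0,-0.0014,0],[0.005,0,0,0,0],[0.005,0,-0.004,0,0],[0.005,0,-0.01,0,0],[0.005,0,-0.02,0,0],[0.005,0,-0.02,0,0],[0.005,0,0,0,0]]'
python3 - <<'E'
from h import *
go(492,-342.5,222,18.86)
look("side","n_side",[*seam[8],150],marks=[])
E
```

```text
t: 28.0
tool_pos: [495.6, -130.1, 254.5]
ee_rot: [[0.323, 0.004, 0.946], [-0.946, -0.003, 0.323], [0.004, -1.0, 0.003]]
contact_force: [0.7, 0.5, -1.0]
opening: 19.7
spin deg 0.01 j6 now -0.8
t 28.0 pos [ 495.6 -130.1  254.5] zyaw 18.87 F [ 0.7  0.5 -1. ] open 19.7 DX 199.8 DY 32.5 DZ -72.1 mm
```

View pics/n_side.png

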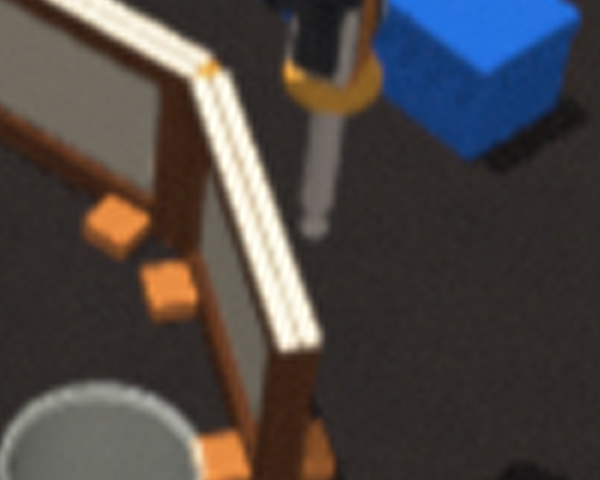

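```bash

python3 -m crank '[[0.005,0.02,0,-0.0072,0],[0.005,0.03,0.004,-0.0108,0],[0.005,0.03,0.004,-0.0108,0],[0.005,0.03,0.004,-0.0108,0],[0.005,0.03,0.004,-0.0108,0],[0.005,0.03,0.004,-0.0108,0],[0.005,0.02,0.004,-0.0072,0],[0.005,0.01,0.004,-0.0036,0],[0.005,0,0,0,0],[0.005,0,0,0,0]]'
python3 -m crank '[[0.005,0,0,0,0]]'
python3 - <<'E'
from h import *
go(492,-342.5,104.5,18.86)
s,R,p=sol()
for cam in("side","top"):
    look(cam,"o_"+cam,[492,-343,100],marks=[[492,-342.5,90],p+[0,0,-24.5],p+[0,0,-74.5]],half=(40,40),f=7)
E
```

```text
t: 29.05
tool_pos: [490.8, -340.6, 223.1]
ee_rot: [[0.324, -0.001, 0.946], [-0.946, 0.001, 0.324], [-0.002, -1.0, -0.0]]
contact_force: [-0.0, 0.6, -1.0]
opening: 19.3
t: 29.15
tool_pos: [491.2, -340.4, 223.8]
ee_rot: [[0.325, 0.0, 0.946], [-0.946, 0.0, 0.325], [-0.0, -1.0, 0.0]]
contact_force: [0.8, -0.4, -1.6]
opening: 19.0
spin deg 0.08 j6 now -1.12
t 29.15 pos [ 491.2 -340.4  223.8] zyaw 18.94 F [ 0.8 -0.4 -1.6] open 19.0 DX 2.3 DY 119.3 DZ 0.1 mm
```

View pics/o_side.png

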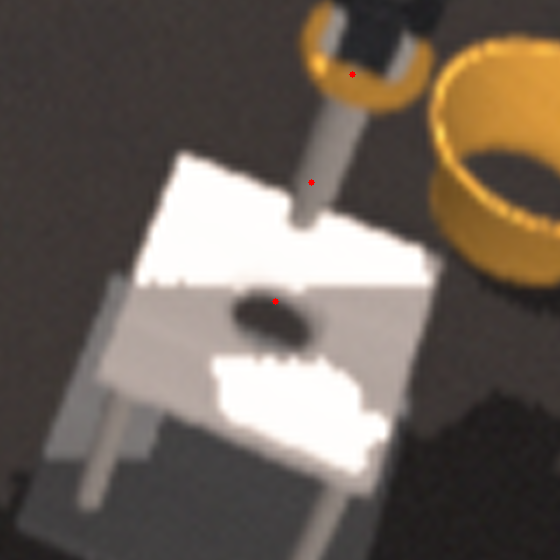

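View pics/o_top.png

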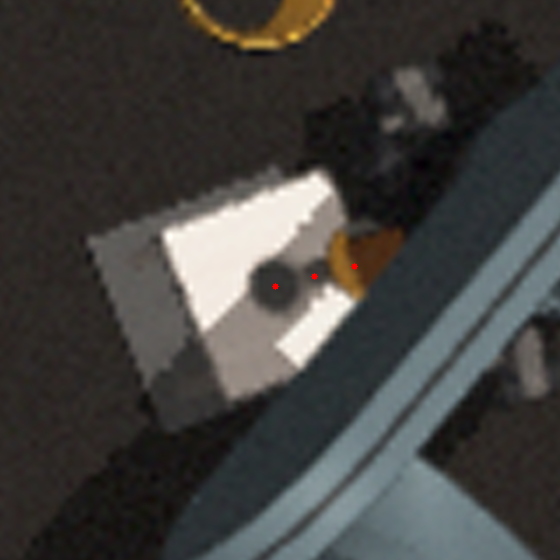

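```bash

python3 -m crank '[[0.005,0.0022,0.005,0,0],[0.005,0,0.01,0,0],[0.005,0,0.01,0,0],[0.005,0,0.008,0,0],[0.005,0,0.004,0,0],[0.005,0,0,0,0],[0.005,0,0,0,0]]'
python3 - <<'E'
from h import *
go(492,-342.5,104.5,18.86)
s,R,p=sol()
for cam in("side",):
    look(cam,"p_"+cam,[492,-343,100],marks=[],half=(40,40),f=7)
E
```

```text
t: 29.95
tool_pos: [491.7, -344.0, 186.5]
ee_rot: [[0.323, 0.0, 0.946], [-0.946, -0.0, 0.323], [0.0, -1.0, 0.0]]
contact_force: [0.2, 0.1, -1.1]
opening: 19.3
spin deg 0.0 j6 now -1.13
t 29.95 pos [ 491.7 -344.   186.5] zyaw 18.86 F [ 0.2  0.1 -1.1] open 19.3 DX -1.3 DY 82.0 DZ 0.8 mm
```

View pics/p_side.png

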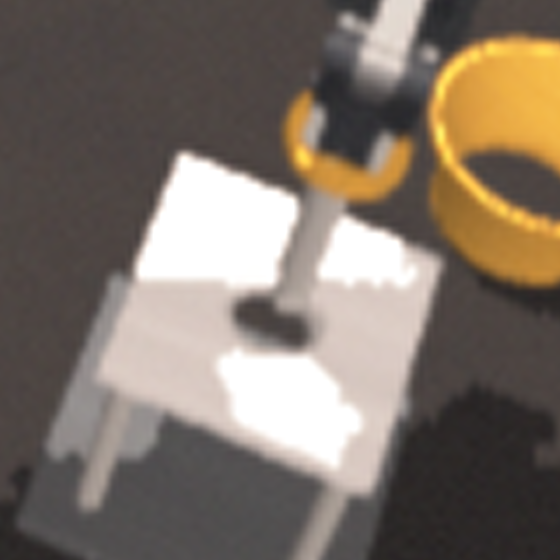

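```bash

python3 -m crank '[[0.005,-0.002,0,0,0],[0.005,0,0.005,0,0],[0.005,0,0.008,0,0],[0.005,0,0.01,0,0],[0.005,0,0.01,0,0],[0.005,0,0,0,0]]'
python3 - <<'E'
from h import *
go(492,-342.5,104.5,18.86)
for cam in("side",):
    look(cam,"q_"+cam,[492,-343,100],marks=[],half=(40,40),f=7)
E
```

```text
t: 30.6
tool_pos: [489.9, -341.0, 151.1]
ee_rot: [[0.323, -0.003, 0.946], [-0.946, 0.003, 0.323], [-0.004, -1.0, -0.002]]
contact_force: [-0.1, 0.7, -1.9]
opening: 19.3
spin deg 0.0 j6 now -1.12
t 30.6 pos [ 489.9 -341.   151.1] zyaw 18.86 F [-0.1  0.7 -1.9] open 19.3 DX 2.1 DY 46.6 DZ 1.5 mm
```

View pics/q_side.png

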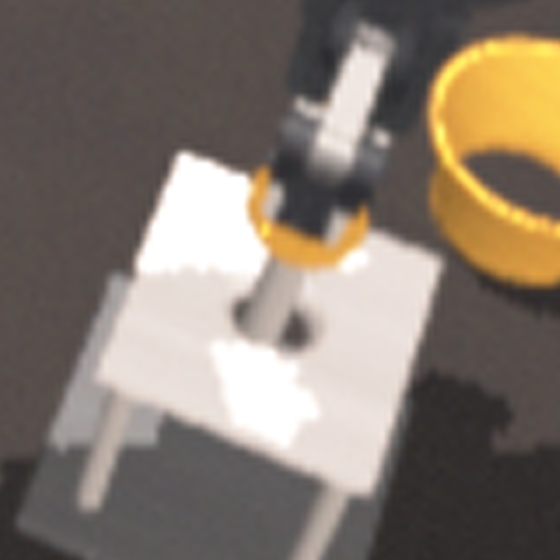

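```bash

python3 -m crank '[[0.005,0.001,0.008,0.0007,0],[0.005,0,0.01,0,0],[0.005,0,0.01,0,0],[0.005,0,0.008,0,0],[0.005,0,0.005,0,0],[0.005,0,0.002,0,0],[0.005,0,0,0,0],[0.005,0,0,0,0]]'
python3 - <<'E'
from h import *
go(492,-342.5,104.5,18.86)
for cam in("side",):
    look(cam,"r_"+cam,[492,-343,100],marks=[],half=(40,40),f=7)
E
```

```text
t: 31.45
tool_pos: [492.2, -342.9, 110.9]
ee_rot: [[0.323, 0.001, 0.946], [-0.946, -0.0, 0.323], [0.001, -1.0, 0.0]]
contact_force: [0.3, 0.4, -1.4]
opening: 19.4
spin deg 0.0 j6 now -1.12
t 31.45 pos [ 492.2 -342.9  110.9] zyaw 18.86 F [ 0.3  0.4 -1.4] open 19.4 DX -0.4 DY 6.4 DZ -0.0 mm
```

View pics/r_side.png

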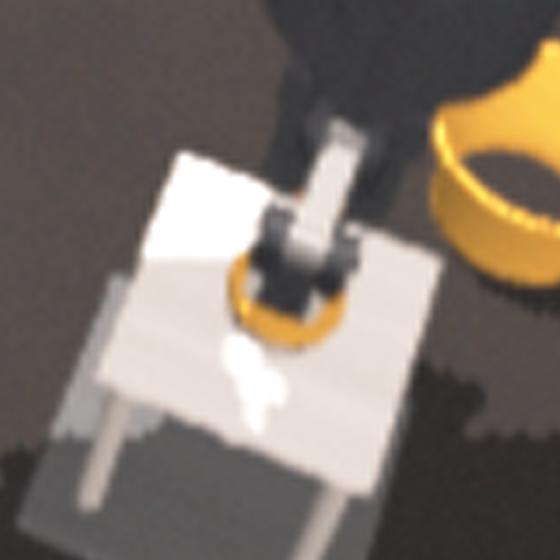

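Lower the last millimetres, release, and rise.

```bash

python3 -m crank '[[0.005,0,0.003,0,0],[0.005,0,0.002,0,0],[0.005,0,0.001,0,0],[0.005,0,0,0,0],[0.03,0,0,0,0],[0.045,0,0,0,0],[0.045,0,0,0,0]]'
python3 -m crank '[[0.045,0,-0.02,0,0],[0.045,0,-0.03,0,0],[0.045,0,-0.03,0,0],[0.045,0,-0.03,0,0],[0.045,0,-0.02,0,0],[0.045,0,0,0,0]]'
python3 - <<'E'
from h import *
go(492,-342.5,104.5,18.86)
for cam in("side","top"):
    c=look(cam,"s_"+cam,[492,-343,100],marks=[],half=(40,40),f=7)
    P=cloud(c)
    m=(P[...,2]>155)&(P[...,2]<172)&(abs(P[...,0]-490)<30)&(abs(P[...,1]+340)<30)
    print(cam,m.sum(),P[m].mean(0).round(1),np.percentile(P[m][:,2],90))
E
```

```text
t: 32.2
tool_pos: [492.1, -342.8, 104.7]
ee_rot: [[0.323, 0.0, 0.946], [-0.946, -0.0, 0.323], [0.0, -1.0, 0.0]]
contact_force: [1.1, -0.2, -0.8]
opening: 45.0
t: 32.8
tool_pos: [493.3, -344.0, 238.4]
ee_rot: [[0.323, 0.005, 0.946], [-0.946, -0.005, 0.323], [0.007, -1.0, 0.003]]
contact_force: [-0.0, 0.5, 0.9]
opening: 45.1
spin deg 0.01 j6 now -1.12
t 32.8 pos [ 493.3 -344.   238.4] zyaw 18.87 F [-0.   0.5  0.9] open 45.1 DX -1.8 DY 133.9 DZ -0.8 mm
side 109 [ 488.1 -345.8  162.3] 164.8283546463541
top 51 [ 492.7 -341.7  165.1] 168.45980358337897
```

View pics/s_side.png

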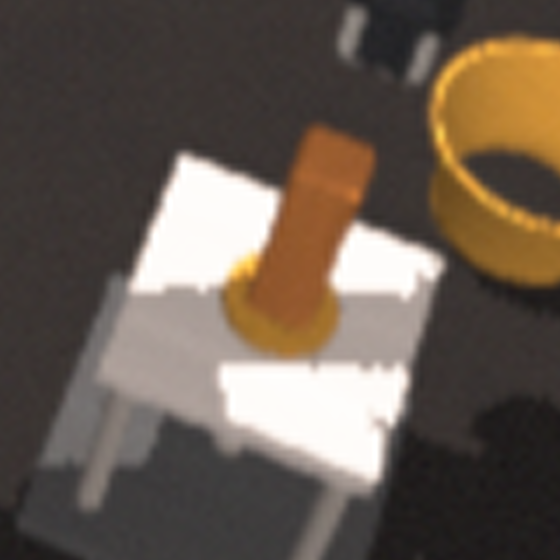

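View pics/s_top.png

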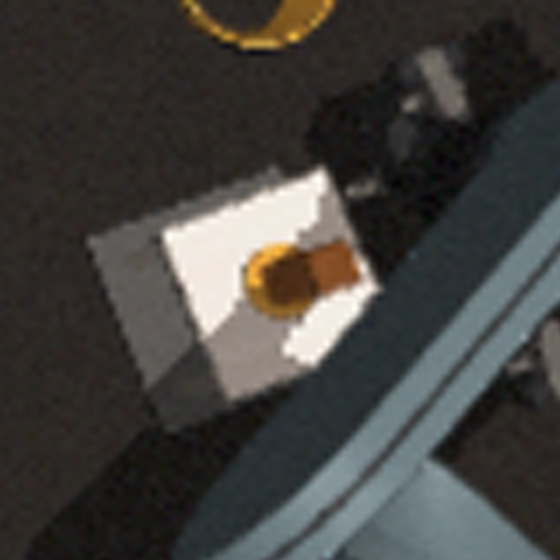

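```bash

python3 -m crank '[[0.07,0,0,0,7.75],[0.07,0,0,0,7.75],[0.07,0,0,0,7.75],[0.07,0,0,0,7.75],[0.07,0,0,0,7.75],[0.07,0,0,0,7.75],[0.07,-0.02,0,-0.013,0],[0.07,-0.035,0,-0.023,0],[0.07,-0.035,0,-0.023,0],[0.07,-0.035,0,-0.023,0]]'
python3 -m crank '[[0.07,-0.035,0,-0.023,0],[0.07,-0.035,0,-0.023,0],[0.07,-0.035,0,-0.023,0],[0.07,-0.035,0,-0.023,0],[0.07,-0.035,0,-0.023,0],[0.07,-0.035,0,-0.023,0],[0.07,-0.035,0,-0.023,0],[0.07,-0.03,0,-0.02,0],[0.07,0,0,0,0]]'
cat >> h.py <<'E'
def saddles(show=None):
    for cam in("top","side"):
        c=ctrl.read_camera(cam);P=cloud(c);hsv=cv2.cvtColor(c["img"],cv2.COLOR_RGB2HSV)
        dz=0 if cam=="top" else 3
        m=(abs(P[...,2]+dz-34)<5)&(hsv[...,0]>12)&(hsv[...,0]<32)&(hsv[...,1]>110)&(P[...,1]>100)
        n,lab,st,_=cv2.connectedComponentsWithStats(m.astype(np.uint8),connectivity=4)
        for i in range(1,n):
            if st[i,4]<60: continue
            q=P[lab==i][:,:2].astype(np.float32); r=cv2.minAreaRect(q)
            a=r[2] if r[1][0]>r[1][1] else r[2]-90
            print(cam,st[i,4],np.round(r[0],1),np.round(r[1],1),"chan yaw",round(a,1),"jaw yaw",round(((a-90)+90)%180-90,1))
        if show: cv2.imwrite(f"pics/{show}_{cam}.png",cv2.resize(c["img"][:,:,::-1],(800,600)))
E
python3 - <<'E'
from h import *
go(432.3,285.5,100,-27.6)
saddles("t")
E
```

```text
t: 33.9
tool_pos: [476.0, -192.1, 232.3]
ee_rot: [[-0.465, -0.003, 0.885], [-0.885, 0.002, -0.465], [-0.001, -1.0, -0.004]]
contact_force: [1.0, 0.7, 0.2]
opening: 69.9
t: 34.8
tool_pos: [442.5, 137.4, 232.9]
ee_rot: [[-0.46, -0.003, 0.888], [-0.888, 0.001, -0.46], [0.0, -1.0, -0.004]]
contact_force: [0.8, 0.2, -0.7]
opening: 69.7
spin deg 0.24 j6 now 0.54
t 34.8 pos [442.5 137.4 232.9] zyaw -27.36 F [ 0.8  0.2 -0.7] open 69.7 DX -126.6 DY 132.9 DZ -77.7 mm
top 274 [583.3 276.1] [60.4 52. ] chan yaw 76.4 jaw yaw -13.6
top 278 [582.6 377.4] [60.9 52.2] chan yaw 88.8 jaw yaw -1.2
top 291 [440.8 378.5] [60.9 51.6] chan yaw 73.3 jaw yaw -16.7
side 179 [581.3 376.1] [65.8 54.1] chan yaw 88.9 jaw yaw -1.1
side 244 [581.2 274.3] [64.1 53.6] chan yaw 76.2 jaw yaw -13.8
side 249 [438.9 377.8] [64.7 51.5] chan yaw 72.9 jaw yaw -17.1
side 274 [430.1 283.3] [62.  51.4] chan yaw 62.0 jaw yaw -28.0
```

View pics/t_side.png

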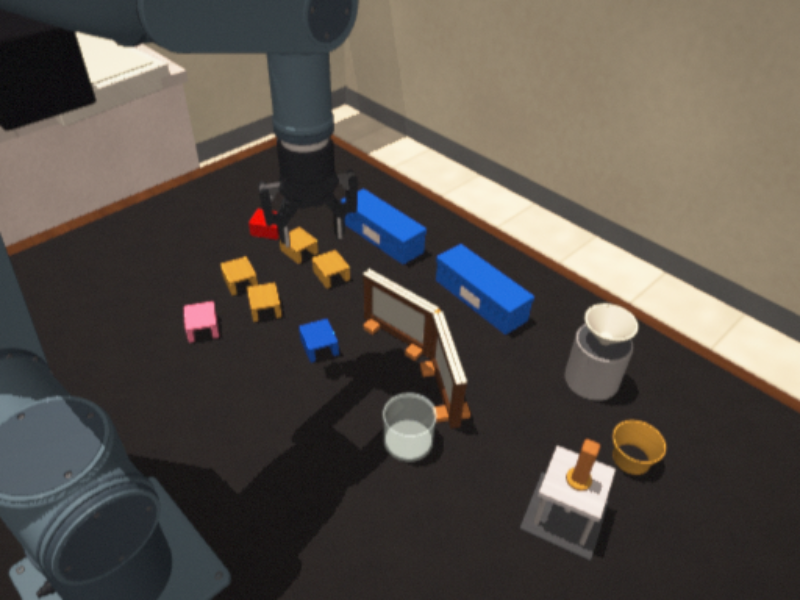

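View pics/t_top.png

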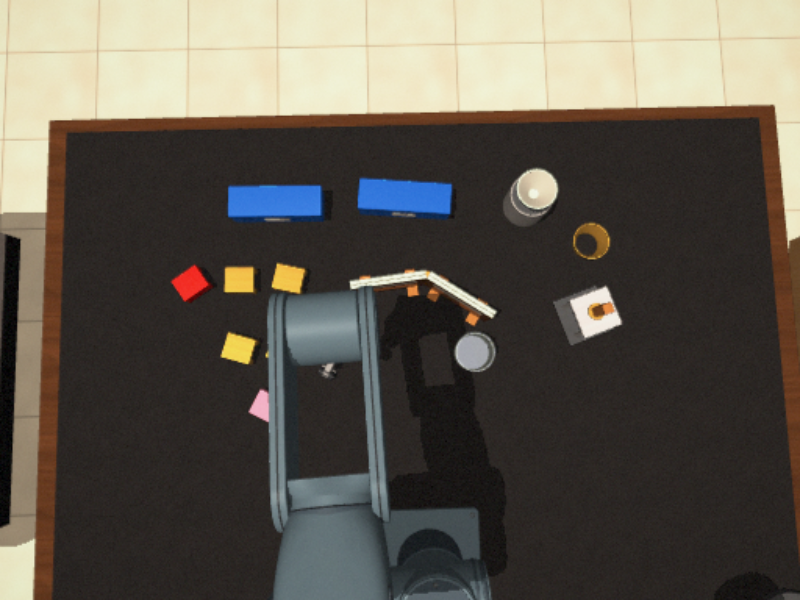

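```bash

python3 -m crank '[[0.075,-0.032,0.01,-0.0194,0.3],[0.075,-0.032,0.03,-0.0194,0],[0.075,-0.032,0.03,-0.0194,0],[0.075,-0.0306,0.03,-0.0194,0],[0.075,0,0.03,0,0],[0.075,0,0.02,0,0],[0.075,0,0,0,0],[0.075,0,0,0,0]]'
python3 - <<'E'
from h import *
go(432.3,285.3,3,-27.8)
s,R,p=sol()
look("side","u_side",[432,285,50],marks=[[432.3,285.3,34],p],half=(40,40),f=7)
E
```

```text
t: 35.7
tool_pos: [435.4, 280.7, 84.2]
ee_rot: [[-0.47, -0.001, 0.883], [-0.883, -0.001, -0.47], [0.001, -1.0, -0.001]]
contact_force: [0.5, -0.5, 0.4]
opening: 74.7
spin deg -0.23 j6 now 0.85
t 35.7 pos [435.4 280.7  84.2] zyaw -28.03 F [ 0.5 -0.5  0.4] open 74.7 DX -2.7 DY 81.2 DZ -4.9 mm
```

View pics/u_side.png

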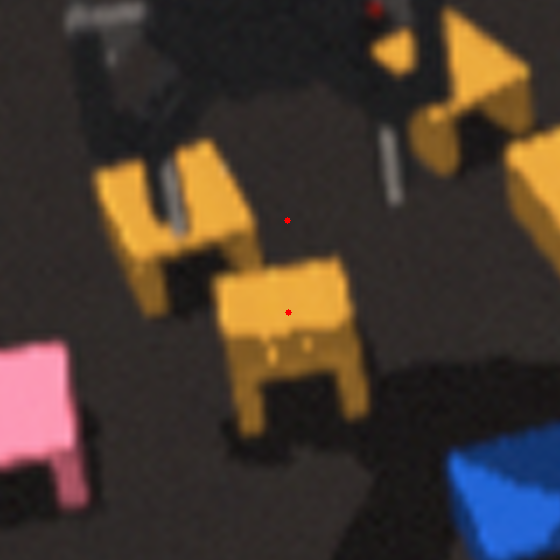

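```bash

python3 -m crank '[[0.075,-0.0025,0.01,-0.0045,0],[0.075,0,0.015,0,0],[0.075,0,0.015,0,0],[0.075,0,0.015,0,0],[0.075,0,0.015,0,0],[0.075,0,0.008,0,0],[0.075,0,0.002,0,0],[0.075,0,0,0,0]]'
python3 - <<'E'
from h import *
go(432.3,285.3,3,-27.8)
look("side","v_side",[432,285,50],half=(40,40),f=7)
E
```

```text
t: 36.55
tool_pos: [432.5, 286.3, 4.8]
ee_rot: [[-0.469, 0.0, 0.883], [-0.883, 0.0, -0.469], [-0.0, -1.0, 0.0]]
contact_force: [-0.3, -0.1, 0.4]
opening: 75.1
spin deg -0.14 j6 now 0.86
t 36.55 pos [432.5 286.3   4.8] zyaw -27.94 F [-0.3 -0.1  0.4] open 75.1 DX 0.9 DY 1.8 DZ 0.3 mm
```

View pics/v_side.png

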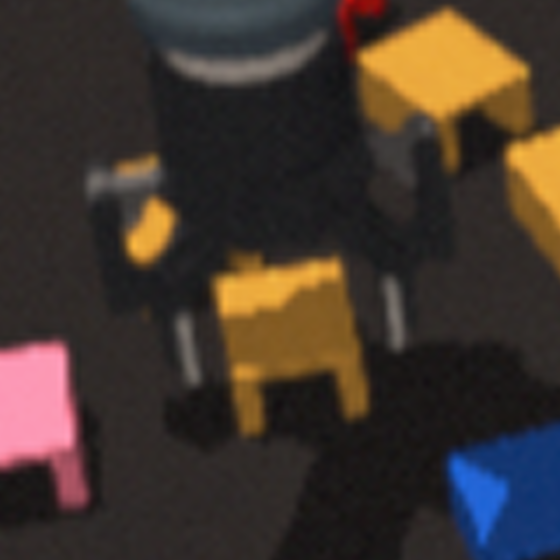

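```bash

python3 -m crank '[[0.06,0,0.001,0,0],[0.045,0,0,0,0],[0.04,0,0,0,0],[0.04,0,0,0,0],[0.04,0,0,0,0]]'
python3 -m crank '[[0.04,0,-0.01,0,0],[0.04,0,-0.03,0,0],[0.04,0,-0.035,0,0],[0.04,0,-0.035,0,0],[0.04,0,-0.03,0,0],[0.04,0,-0.02,0,0],[0.04,0,0,0,0],[0.04,0,0,0,0]]'
python3 - <<'E'
from h import *
T=dict(RO=F+uR*125,RI=F+uR*54,LI=F-uL*54,LO=F-uL*125); print({k:v.round(1) for k,v in T.items()})
go(*T["RO"],160,-33)
look("side","w_side",[432,285,130],half=(40,40),f=7)
E
```

```text
t: 37.1
tool_pos: [432.7, 286.5, 4.4]
ee_rot: [[-0.469, 0.001, 0.883], [-0.883, 0.001, -0.469], [-0.001, -1.0, 0.001]]
contact_force: [-1.1, 0.4, 6.1]
opening: 51.0
t: 37.9
tool_pos: [431.6, 285.9, 163.0]
ee_rot: [[-0.469, -0.001, 0.883], [-0.883, -0.0, -0.469], [0.001, -1.0, -0.0]]
contact_force: [0.7, 0.5, -4.6]
opening: 51.5
{'RO': array([ 505.5, -114.3]), 'RI': array([544.2, -54.8]), 'LI': array([567. ,  44.1]), 'LO': array([558.4, 114.6])}
spin deg 5.06 j6 now 0.86
t 37.9 pos [431.6 285.9 163. ] zyaw -27.94 F [ 0.7  0.5 -4.6] open 51.5 DX 295.4 DY 3.0 DZ 279.9 mm
```

View pics/w_side.png

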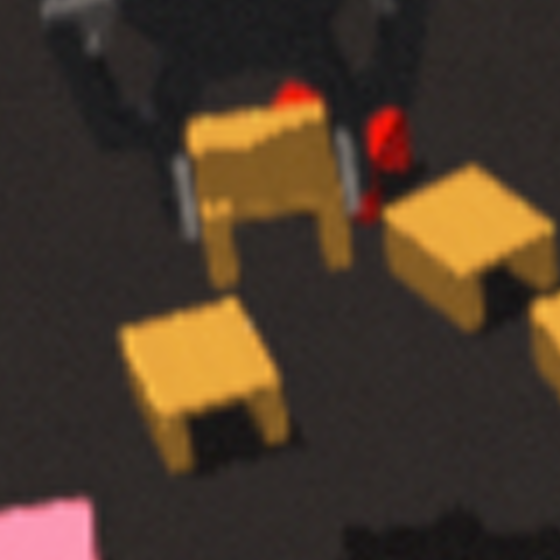

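```bash

python3 -m crank '[[0.04,0,0,0,5.06],[0.04,0.015,0,0.0142,0],[0.04,0.028,0,0.0265,0],[0.04,0.028,0,0.0265,0],[0.04,0.028,0,0.0265,0],[0.04,0.028,0,0.0265,0],[0.04,0.028,0,0.0265,0],[0.04,0.028,0,0.0265,0],[0.04,0.028,0,0.0265,0],[0.04,0.028,0,0.0265,0]]'
python3 -m crank '[[0.04,0.028,0,0.0265,0],[0.04,0.02,0.01,0.019,0],[0.04,0.0085,0.01,0.0081,0],[0.04,0,0,0,0],[0.04,0,0,0,0],[0.04,0,0,0,0]]'
python3 - <<'E'
from h import *
go(*(F+uR*125),135,-33)
s,R,p=sol()
look("side","x_side",[505,-114,120],half=(45,40),f=7,marks=[[*(F+uR*125),110],p-[0,0,4]])
E
```

```text
t: 38.95
tool_pos: [490.5, -38.7, 161.4]
ee_rot: [[-0.545, -0.004, 0.839], [-0.839, 0.001, -0.545], [0.001, -1.0, -0.004]]
contact_force: [0.5, 0.1, -4.9]
opening: 51.0
t: 39.55
tool_pos: [505.5, -112.6, 143.1]
ee_rot: [[-0.544, -0.001, 0.839], [-0.839, 0.001, -0.544], [-0.0, -1.0, -0.002]]
contact_force: [-0.3, -0.5, -5.4]
opening: 51.1
spin deg 0.07 j6 now 0.14
t 39.55 pos [ 505.5 -112.6  143.1] zyaw -32.93 F [-0.3 -0.5 -5.4] open 51.1 DX 1.4 DY 8.1 DZ 0.9 mm
```

View pics/x_side.png

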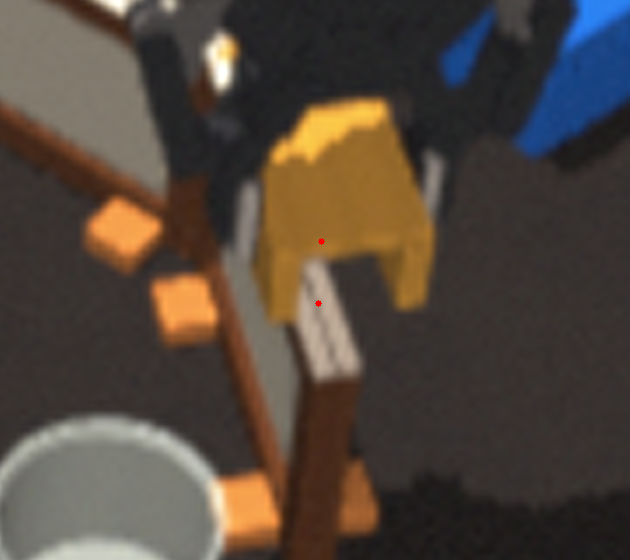

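```bash

python3 -m crank '[[0.04,0.0014,0.008,0,0],[0.04,0,0.008,0,0],[0.04,0,0.004,0,0],[0.04,0,0,0,0],[0.04,0,0,0,0]]'
python3 - <<'E'
from h import *
go(*(F+uR*125),86.4,-33)
s,R,p=sol()
look("side","y_side",[505,-114,120],half=(45,40),f=7,marks=[[*(F+uR*125),110],p-[0,0,4]])
E
```

```text
t: 40.1
tool_pos: [505.2, -115.1, 123.4]
ee_rot: [[-0.545, -0.0, 0.839], [-0.839, 0.0, -0.545], [0.0, -1.0, -0.0]]
contact_force: [0.5, -0.0, -3.7]
opening: 50.9
spin deg 0.01 j6 now 0.14
t 40.1 pos [ 505.2 -115.1  123.4] zyaw -32.99 F [ 0.5 -0.  -3.7] open 50.9 DX -0.8 DY 37.0 DZ -0.2 mm
```

View pics/y_side.png

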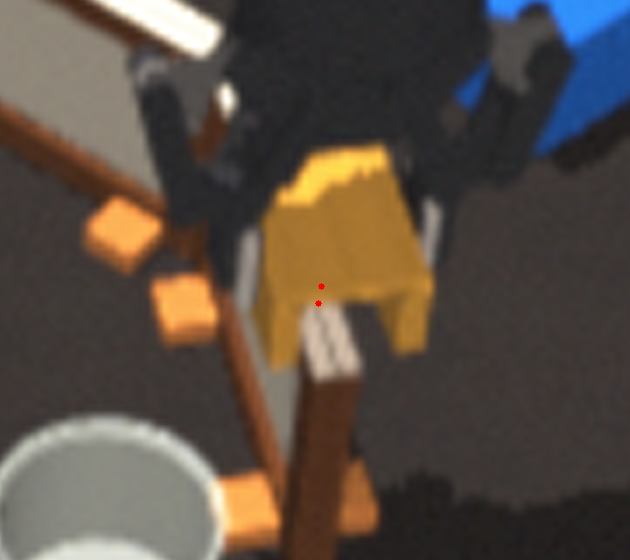

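```bash

python3 -m crank '[[0.04,-0.0005,0.004,0,0],[0.04,0,0.005,0,0],[0.04,0,0.006,0,0],[0.04,0,0.006,0,0],[0.04,0,0.006,0,0],[0.04,0,0.005,0,0],[0.04,0,0.003,0,0],[0.04,0,0.001,0,0],[0.04,0,0,0,0]]'
python3 - <<'E'
from h import *
go(*(F+uR*125),86.4,-33)
look("side","z_side",[505,-114,120],half=(45,40),f=7)
E
```

```text
t: 41.05
tool_pos: [505.5, -114.8, 87.4]
ee_rot: [[-0.545, -0.0, 0.839], [-0.839, 0.0, -0.545], [0.0, -1.0, -0.0]]
contact_force: [-0.1, -0.3, -4.4]
opening: 51.0
spin deg 0.01 j6 now 0.14
t 41.05 pos [ 505.5 -114.8   87.4] zyaw -32.99 F [-0.1 -0.3 -4.4] open 51.0 DX -0.4 DY 1.0 DZ -0.3 mm
```

View pics/z_side.png

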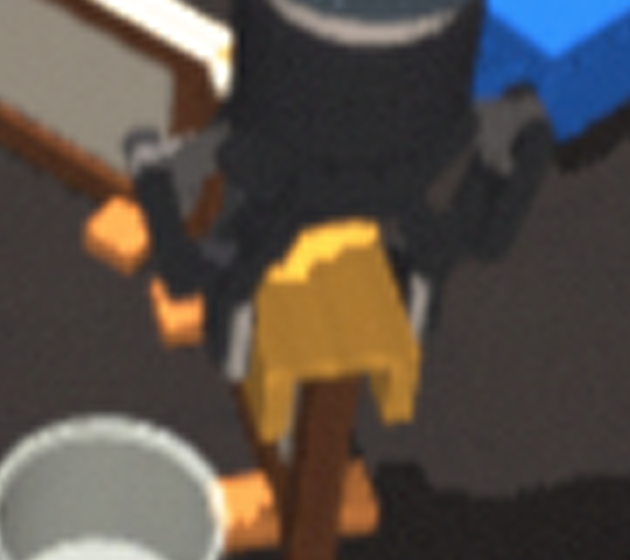

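```bash

python3 -m crank '[[0.04,0,0.001,0,0],[0.04,0,0,0,0],[0.055,0,0,0,0],[0.07,0,0,0,0],[0.07,0,0,0,0],[0.07,0,-0.01,0,0],[0.07,0,-0.02,0,0],[0.07,0,-0.03,0,0],[0.07,0,-0.03,0,0],[0.07,0,-0.03,0,0]]'
python3 - <<'E'
from h import *
go(441,378.5,200,-17)
look("side","aa_side",[505,-114,120],half=(45,40),f=7)
E
```

```text
t: 42.1
tool_pos: [505.5, -114.8, 208.7]
ee_rot: [[-0.545, 0.001, 0.839], [-0.839, -0.0, -0.545], [-0.0, -1.0, 0.001]]
contact_force: [0.2, -0.2, 0.0]
opening: 69.7
spin deg -16.0 j6 now 0.14
t 42.1 pos [ 505.5 -114.8  208.7] zyaw -33.0 F [ 0.2 -0.2  0. ] open 69.7 DX -452.9 DY 8.7 DZ -205.9 mm
```

View pics/aa_side.png

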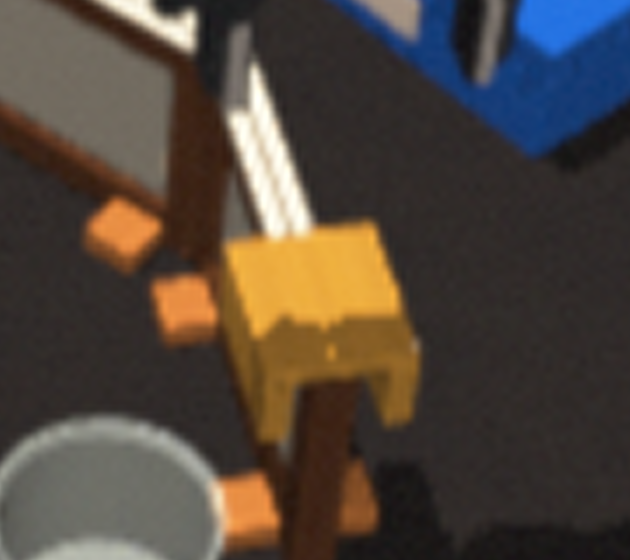

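```bash

python3 -m crank '[[0.075,0,0,0,-8],[0.075,0,0,0,-8],[0.075,-0.0168,0,-0.0076,0],[0.075,-0.0335,0,-0.01525,0],[0.075,-0.0335,0,-0.01525,0],[0.075,-0.0335,0,-0.01525,0],[0.075,-0.0335,0,-0.01525,0],[0.075,-0.0335,0,-0.01525,0],[0.075,-0.0335,0,-0.01525,0],[0.075,-0.0335,0,-0.01525,0]]'
python3 -m crank '[[0.075,-0.0335,0,-0.01525,0],[0.075,-0.0335,0.02,-0.01525,0],[0.075,-0.0335,0.02,-0.01525,0],[0.075,-0.0335,0.02,-0.01525,0],[0.075,-0.0335,0.02,-0.01525,0],[0.075,-0.0335,0.02,-0.01525,0],[0.075,0,0.01,0,0],[0.075,0,0,0,0],[0.075,0,0,0,0]]'
python3 - <<'E'
from h import *
go(441,378.5,3,-17)
saddles()
look("side","ab_side",[441,378,50],half=(45,40),f=7)
E
```

```text
t: 43.15
tool_pos: [469.4, 160.4, 207.4]
ee_rot: [[-0.292, 0.001, 0.956], [-0.956, 0.0, -0.292], [-0.001, -1.0, 0.001]]
contact_force: [0.2, -0.8, 0.5]
opening: 74.9
t: 44.05
tool_pos: [441.2, 377.3, 97.1]
ee_rot: [[-0.293, 0.0, 0.956], [-0.956, -0.0, -0.293], [0.0, -1.0, 0.0]]
contact_force: [-0.2, 0.5, 0.0]
opening: 75.1
spin deg -0.01 j6 now 0.81
t 44.05 pos [441.2 377.3  97.1] zyaw -17.01 F [-0.2  0.5  0. ] open 75.1 DX -1.1 DY 94.1 DZ -0.5 mm
top 277 [583.1 275.8] [60.9 51.9] chan yaw 77.8 jaw yaw -12.2
top 268 [583.7 378.2] [59.7 50.3] chan yaw 87.9 jaw yaw -2.1
top 204 [439.1 373. ] [48.1 52.4] chan yaw -15.3 jaw yaw 74.7
side 218 [580.6 377.7] [66.9 54. ] chan yaw 86.5 jaw yaw -3.5
side 243 [580.6 273.7] [64.7 53.9] chan yaw 74.1 jaw yaw -15.9
side 246 [438.5 376.6] [63.4 52.1] chan yaw 74.3 jaw yaw -15.7
```

View pics/ab_side.png

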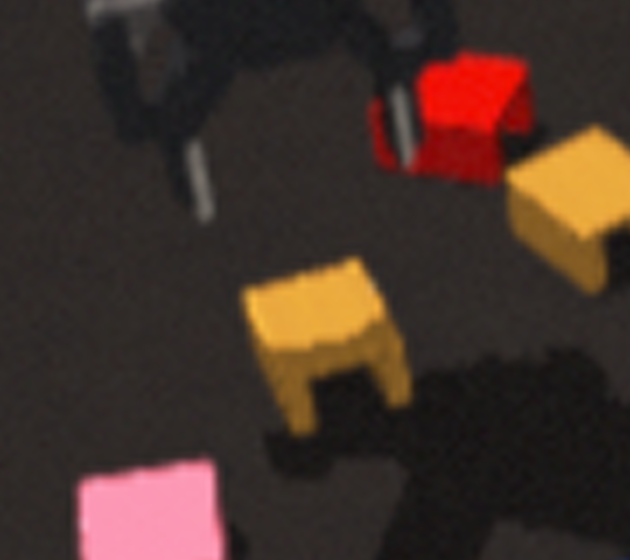

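Aligned; no saddle has moved. Descend and grip.

```bash

python3 -m crank '[[0.075,-0.001,0.015,0,0],[0.075,0,0.02,0,0],[0.075,0,0.02,0,0],[0.075,0,0.02,0,0],[0.075,0,0.012,0,0],[0.075,0,0.005,0,0],[0.075,0,0.001,0,0],[0.075,0,0,0,0]]'
python3 -m crank '[[0.06,0,0,0,0],[0.045,0,0,0,0],[0.04,0,0,0,0],[0.04,0,0,0,0],[0.04,0,0,0,0]]'
python3 -m crank '[[0.04,0,-0.01,0,0],[0.04,0,-0.03,0,0],[0.04,0,-0.035,0,0],[0.04,0,-0.035,0,0],[0.04,0,-0.03,0,0],[0.04,0,-0.02,0,0],[0.04,0,0,0,0]]'
python3 - <<'E'
from h import *
go(*(F+uR*54),160,-33)
look("side","ac_side",[441,378,130],half=(45,40),f=7)
E
```

```text
t: 45.0
tool_pos: [441.8, 379.1, 4.3]
ee_rot: [[-0.293, 0.001, 0.956], [-0.956, 0.001, -0.293], [-0.001, -1.0, 0.001]]
contact_force: [1.1, 0.4, 0.3]
opening: 75.1
t: 45.5
tool_pos: [441.6, 379.4, 4.7]
ee_rot: [[-0.292, 0.001, 0.956], [-0.956, 0.001, -0.292], [-0.001, -1.0, 0.001]]
contact_force: [-1.4, -0.1, 5.3]
opening: 51.0
t: 46.2
tool_pos: [442.7, 379.8, 167.2]
ee_rot: [[-0.292, 0.006, 0.956], [-0.956, 0.003, -0.292], [-0.005, -1.0, 0.005]]
contact_force: [0.7, 0.6, -3.2]
opening: 51.1
spin deg 16.01 j6 now 0.81
t 46.2 pos [442.7 379.8 167.2] zyaw -16.99 F [ 0.7  0.6 -3.2] open 51.1 DX 309.2 DY 7.2 DZ 321.8 mm
```

View pics/ac_side.png

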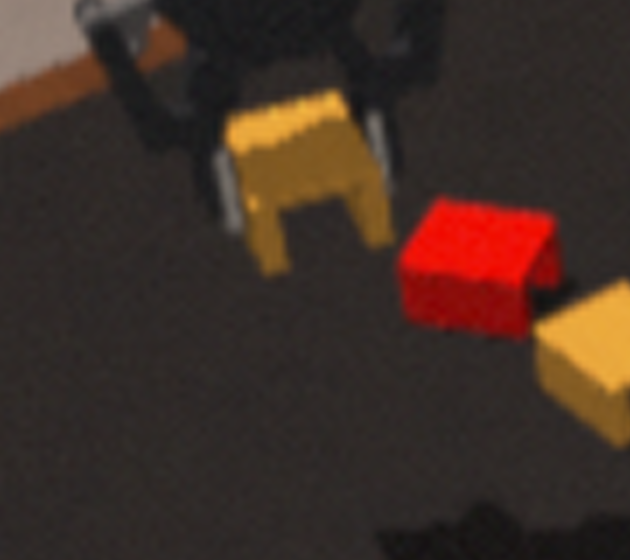

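```bash

python3 -m crank '[[0.04,0,0,0,8],[0.04,0,0,0,8],[0.04,0.0124,0,0.0129,0],[0.04,0.0247,0,0.02575,0],[0.04,0.0247,0,0.02575,0],[0.04,0.0247,0,0.02575,0],[0.04,0.0247,0,0.02575,0],[0.04,0.0247,0,0.02575,0],[0.04,0.0247,0,0.02575,0],[0.04,0.0247,0,0.02575,0]]'
python3 -m crank '[[0.04,0.0247,0,0.02575,0],[0.04,0.0247,0,0.02575,0],[0.04,0.0247,0,0.02575,0],[0.04,0.0247,0.01,0.02575,0],[0.04,0.0247,0.01,0.02575,0],[0.04,0,0.01,0,0],[0.04,0,0.008,0,0],[0.04,0,0.004,0,0],[0.04,0,0,0,0],[0.04,0,0,0,0]]'
python3 - <<'E'
from h import *
go(*(F+uR*54),86.6,-33)
s,R,p=sol()
look("side","ad_side",[544,-55,120],half=(45,40),f=7,marks=[[*(F+uR*54),110],p-[0,0,4]])
E
```

```text
t: 47.25
tool_pos: [500.9, 116.8, 161.4]
ee_rot: [[-0.545, -0.004, 0.839], [-0.839, -0.0, -0.545], [0.002, -1.0, -0.003]]
contact_force: [-0.3, -0.5, -3.7]
opening: 51.2
t: 48.25
tool_pos: [542.8, -54.3, 121.6]
ee_rot: [[-0.543, -0.0, 0.84], [-0.84, 0.0, -0.543], [-0.0, -1.0, -0.0]]
contact_force: [-0.3, 0.2, -3.7]
opening: 51.3
spin deg 0.1 j6 now 0.27
t 48.25 pos [542.8 -54.3 121.6] zyaw -32.9 F [-0.3  0.2 -3.7] open 51.3 DX -0.3 DY 35.0 DZ 1.4 mm
```

View pics/ad_side.png

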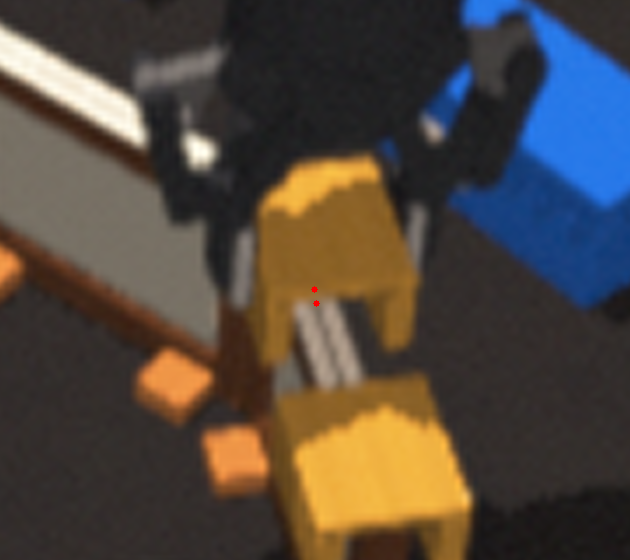

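```bash

python3 -m crank '[[0.04,0,0.004,0.001,0],[0.04,0,0.005,0,0],[0.04,0,0.006,0,0],[0.04,0,0.006,0,0],[0.04,0,0.005,0,0],[0.04,0,0.004,0,0],[0.04,0,0.003,0,0],[0.04,0,0.001,0,0],[0.04,0,0,0,0]]'
python3 - <<'E'
from h import *
go(*(F+uR*54),86.6,-33)
look("side","ae_side",[544,-55,120],half=(45,40),f=7)
E
```

```text
t: 49.2
tool_pos: [543.8, -56.0, 87.4]
ee_rot: [[-0.545, -0.0, 0.839], [-0.839, 0.0, -0.545], [0.0, -1.0, -0.0]]
contact_force: [0.2, 0.6, -2.8]
opening: 50.9
spin deg 0.0 j6 now 0.27
t 49.2 pos [543.8 -56.   87.4] zyaw -33.0 F [ 0.2  0.6 -2.8] open 50.9 DX -1.2 DY 0.8 DZ -0.3 mm
```

View pics/ae_side.png

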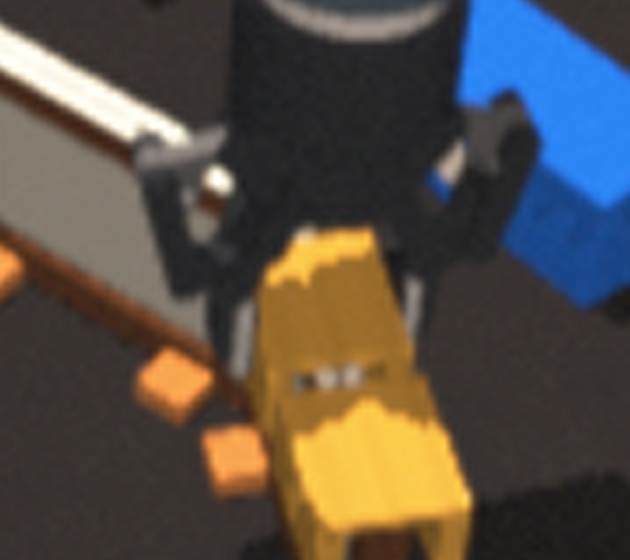

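```bash

python3 -m crank '[[0.04,0,0.0008,0,0],[0.04,0,0,0,0],[0.055,0,0,0,0],[0.068,0,0,0,0],[0.068,0,0,0,0],[0.068,0,-0.01,0,0],[0.068,0,-0.02,0,0],[0.068,0,-0.03,0,0],[0.068,0,-0.03,0,0],[0.068,0,-0.03,0,0]]'
python3 - <<'E'
from h import *
go(583.2,276,200,-13.5)
look("side","af_side",[544,-55,120],half=(45,40),f=7)
E
```

```text
t: 50.25
tool_pos: [543.8, -55.9, 208.8]
ee_rot: [[-0.545, 0.001, 0.839], [-0.839, -0.0, -0.545], [-0.0, -1.0, 0.001]]
contact_force: [0.1, -0.4, 0.1]
opening: 67.9
spin deg -19.49 j6 now 0.27
t 50.25 pos [543.8 -55.9 208.8] zyaw -32.99 F [ 0.1 -0.4  0.1] open 67.9 DX -332.0 DY 8.8 DZ -39.2 mm
```

View pics/af_side.png

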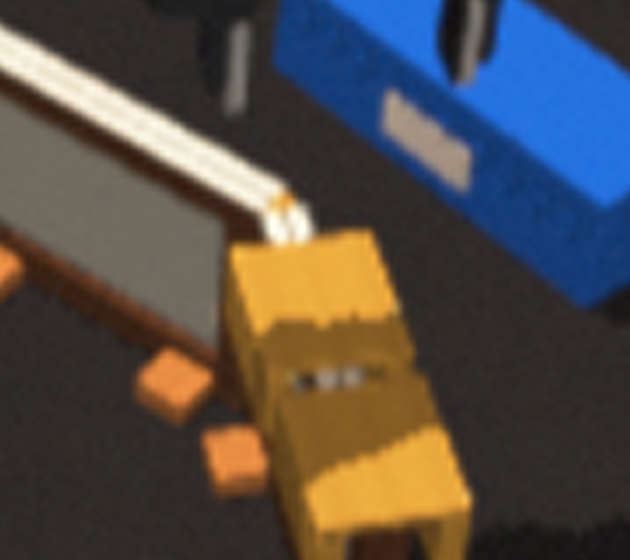

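```bash

python3 -m crank '[[0.075,0,0,0,-6.5],[0.075,0,0,0,-6.5],[0.075,0,0,0,-6.5],[0.075,-0.017,0,-0.002,0],[0.075,-0.035,0,-0.0041,0],[0.075,-0.035,0,-0.0041,0],[0.075,-0.035,0,-0.0041,0],[0.075,-0.035,0,-0.0041,0],[0.075,-0.035,0,-0.0041,0],[0.075,-0.035,0,-0.0041,0]]'
python3 -m crank '[[0.075,-0.035,0.02,-0.0041,0],[0.075,-0.035,0.02,-0.0041,0],[0.075,-0.035,0.02,-0.0041,0],[0.075,0,0.02,0,0],[0.075,0,0.02,0,0],[0.075,0,0.01,0,0],[0.075,0,0,0,0],[0.075,0,0,0,0]]'
python3 - <<'E'
from h import *
go(583.2,276,3,-13.5)
saddles()
look("side","ag_side",[583,276,50],half=(45,40),f=7)
E
```

```text
t: 51.3
tool_pos: [571.0, 172.5, 207.6]
ee_rot: [[-0.233, 0.001, 0.972], [-0.972, 0.0, -0.233], [-0.0, -1.0, 0.001]]
contact_force: [-0.3, -0.0, -0.6]
opening: 75.1
t: 52.1
tool_pos: [584.1, 275.8, 97.7]
ee_rot: [[-0.234, 0.001, 0.972], [-0.972, 0.0, -0.234], [-0.001, -1.0, 0.001]]
contact_force: [0.4, -0.2, -0.4]
opening: 74.8
spin deg -0.02 j6 now 0.5
t 52.1 pos [584.1 275.8  97.7] zyaw -13.52 F [ 0.4 -0.2 -0.4] open 74.8 DX 0.0 DY 94.7 DZ -0.9 mm
top 75 [579.4 252.8] [52.9 23.1] chan yaw 4.7 jaw yaw -85.3
top 208 [580.5 378.6] [59.  43.6] chan yaw 88.8 jaw yaw -1.2
side 195 [580.9 376.4] [53.4 62.7] chan yaw -89.8 jaw yaw 0.2
side 240 [581.  273.8] [62.6 53.7] chan yaw 77.4 jaw yaw -12.6
```

View pics/ag_side.png

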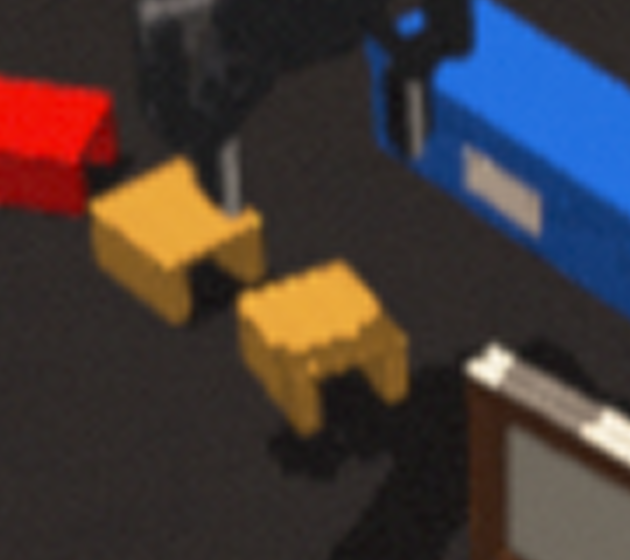

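```bash

python3 -m crank '[[0.075,0,0.015,-0.0008,0],[0.075,0,0.02,0,0],[0.075,0,0.02,0,0],[0.075,0,0.02,0,0],[0.075,0,0.012,0,0],[0.075,0,0.005,0,0],[0.075,0,0.001,0,0],[0.075,0,0,0,0]]'
python3 -m crank '[[0.06,0,0,0,0],[0.045,0,0,0,0],[0.04,0,0,0,0],[0.04,0,0,0,0],[0.04,0,0,0,0]]'
python3 -m crank '[[0.04,0,-0.01,0,0],[0.04,0,-0.03,0,0],[0.04,0,-0.035,0,0],[0.04,0,-0.035,0,0],[0.04,0,-0.03,0,0],[0.04,0,-0.02,0,0],[0.04,0,0,0,0]]'
python3 - <<'E'
from h import *
go(*(F-uL*54),160,7)
look("side","ah_side",[583,276,130],half=(45,40),f=7)
E
```

```text
t: 53.05
tool_pos: [583.3, 276.3, 4.6]
ee_rot: [[-0.233, 0.001, 0.972], [-0.972, 0.0, -0.233], [-0.001, -1.0, 0.001]]
contact_force: [0.9, 0.1, 0.4]
opening: 74.9
t: 53.55
tool_pos: [583.4, 276.5, 5.0]
ee_rot: [[-0.233, 0.002, 0.972], [-0.972, 0.001, -0.233], [-0.001, -1.0, 0.002]]
contact_force: [-1.1, -0.9, 6.1]
opening: 51.1
t: 54.25
tool_pos: [584.3, 276.6, 167.4]
ee_rot: [[-0.233, 0.006, 0.972], [-0.972, 0.002, -0.233], [-0.003, -1.0, 0.005]]
contact_force: [0.4, 1.5, -3.9]
opening: 50.9
spin deg -20.49 j6 now 0.51
t 54.25 pos [584.3 276.6 167.4] zyaw -13.49 F [ 0.4  1.5 -3.9] open 50.9 DX 228.7 DY 7.4 DZ -45.5 mm
```

View pics/ah_side.png

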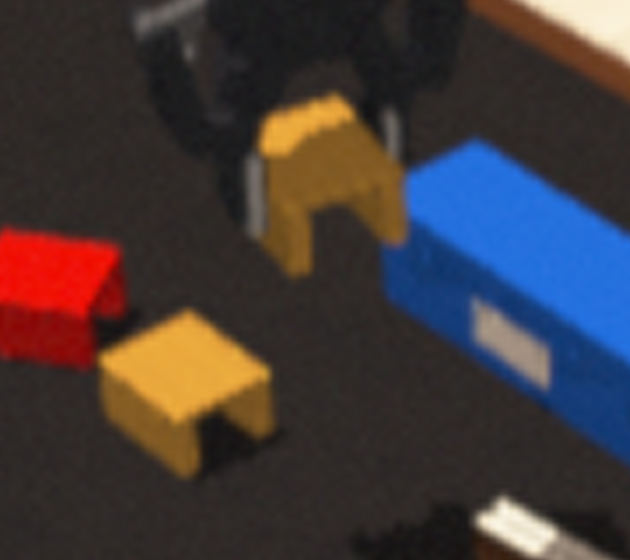

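```bash

python3 -m crank '[[0.04,0,0,0,-6.83],[0.04,0,0,0,-6.83],[0.04,0,0,0,-6.83],[0.04,0.0163,0,-0.0032,0],[0.04,0.0327,0,-0.0065,0],[0.04,0.0327,0,-0.0065,0],[0.04,0.0327,0,-0.0065,0],[0.04,0.0327,0,-0.0065,0],[0.04,0.0327,0,-0.0065,0],[0.04,0.0327,0,-0.0065,0]]'
python3 -m crank '[[0.04,0.0163,0.01,-0.0033,0],[0.04,0,0.015,0,0],[0.04,0,0.01,0,0],[0.04,0,0.005,0,0],[0.04,0,0,0,0],[0.04,0,0,0,0]]'
python3 - <<'E'
from h import *
go(*(F-uL*54),87,7)
s,R,p=sol()
look("side","ai_side",[567,44,120],half=(45,40),f=7,marks=[[*(F-uL*54),110],p-[0,0,4]])
E
```

```text
t: 55.3
tool_pos: [565.0, 58.0, 162.0]
ee_rot: [[0.119, -0.003, 0.993], [-0.993, -0.0, 0.119], [-0.0, -1.0, -0.003]]
contact_force: [0.2, 0.8, -4.0]
opening: 50.9
t: 55.9
tool_pos: [565.5, 44.1, 123.7]
ee_rot: [[0.123, 0.0, 0.992], [-0.992, 0.0, 0.123], [-0.0, -1.0, 0.0]]
contact_force: [-0.5, -0.3, -4.2]
opening: 51.0
spin deg 0.04 j6 now -0.24
t 55.9 pos [565.5  44.1 123.7] zyaw 7.04 F [-0.5 -0.3 -4.2] open 51.0 DX 0.2 DY 36.7 DZ 1.5 mm
```

View pics/ai_side.png

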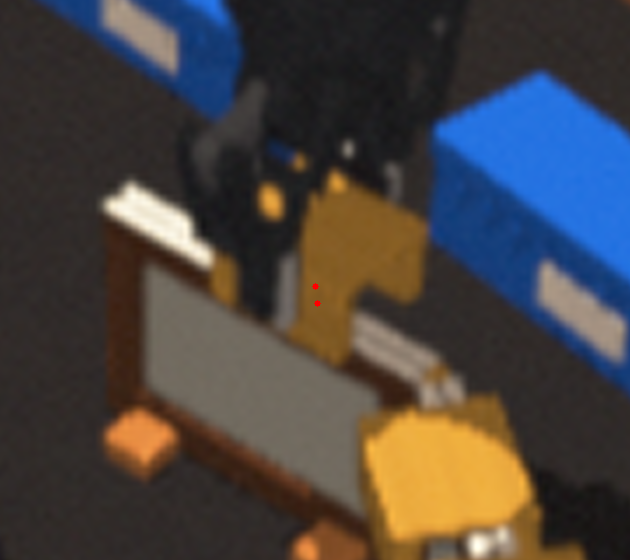

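```bash

python3 -m crank '[[0.04,0,0.004,0.0012,0],[0.04,0,0.005,0,0],[0.04,0,0.006,0,0],[0.04,0,0.006,0,0],[0.04,0,0.006,0,0],[0.04,0,0.004,0,0],[0.04,0,0.003,0,0],[0.04,0,0.0015,0,0],[0.04,0,0,0,0]]'
python3 - <<'E'
from h import *
go(*(F-uL*54),87,7)
look("side","aj_side",[567,44,120],half=(45,40),f=7)
E
```

```text
t: 56.85
tool_pos: [566.5, 43.6, 88.0]
ee_rot: [[0.122, -0.0, 0.993], [-0.993, 0.0, 0.122], [-0.0, -1.0, -0.0]]
contact_force: [0.7, 1.0, -3.9]
opening: 51.0
spin deg -0.01 j6 now -0.24
t 56.85 pos [566.5  43.6  88. ] zyaw 6.99 F [ 0.7  1.  -3.9] open 51.0 DX -0.4 DY 1.0 DZ 0.6 mm
```

View pics/aj_side.png

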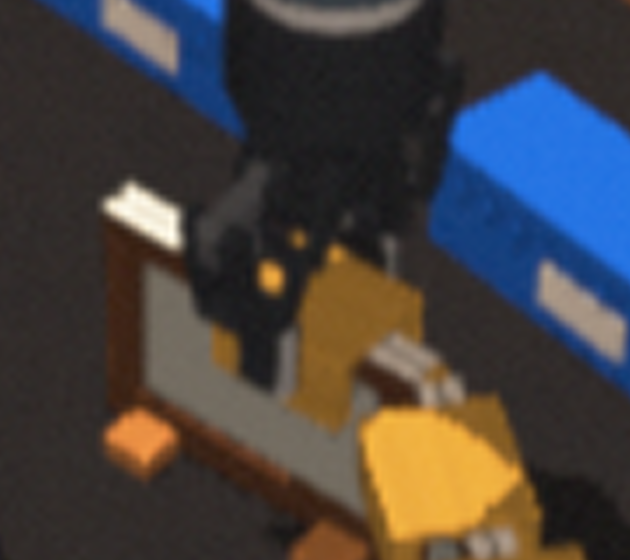

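```bash

python3 -m crank '[[0.04,0,0.001,0,0],[0.04,0,0,0,0],[0.055,0,0,0,0],[0.068,0,0,0,0],[0.068,0,0,0,0],[0.068,0,-0.01,0,0],[0.068,0,-0.02,0,0],[0.068,0,-0.03,0,0],[0.068,0,-0.03,0,0],[0.068,0,-0.03,0,0]]'
python3 - <<'E'
from h import *
go(583.4,377.3,200,-1.5)
look("side","ak_side",[567,44,120],half=(45,40),f=7)
E
```

```text
t: 57.9
tool_pos: [566.6, 43.7, 209.4]
ee_rot: [[0.122, 0.001, 0.993], [-0.993, -0.0, 0.122], [0.0, -1.0, 0.001]]
contact_force: [-0.2, 0.0, -0.2]
opening: 68.1
spin deg 8.5 j6 now -0.24
t 57.9 pos [566.6  43.7 209.4] zyaw 7.0 F [-0.2  0.  -0.2] open 68.1 DX -333.9 DY 9.4 DZ 8.1 mm
```

View pics/ak_side.png

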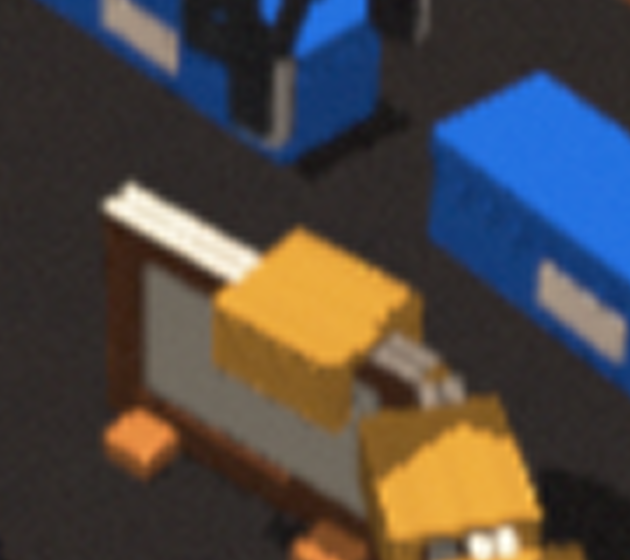

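```bash

python3 -m crank '[[0.075,0,0,0,8.5],[0.075,-0.017,0,0,0],[0.075,-0.035,0,0.001,0],[0.075,-0.035,0,0.001,0],[0.075,-0.035,0,0.001,0],[0.075,-0.035,0,0.001,0],[0.075,-0.035,0,0.001,0],[0.075,-0.035,0,0.001,0],[0.075,-0.035,0,0.001,0],[0.075,-0.035,0.02,0.001,0]]'
python3 -m crank '[[0.075,-0.035,0.02,0,0],[0.075,0,0.02,0,0],[0.075,0,0.02,0,0],[0.075,0,0.02,0,0],[0.075,0,0.01,0,0],[0.075,0,0,0,0],[0.075,0,0,0,0]]'
python3 - <<'E'
from h import *
go(583.4,377.3,3,-1.5)
saddles()
look("side","al_side",[583,377,50],half=(45,40),f=7)
E
```

```text
t: 58.95
tool_pos: [584.2, 342.6, 191.1]
ee_rot: [[-0.026, 0.007, 1.0], [-1.0, 0.003, -0.026], [-0.003, -1.0, 0.007]]
contact_force: [0.9, 0.4, 0.7]
opening: 75.0
t: 59.65
tool_pos: [583.8, 375.4, 98.2]
ee_rot: [[-0.026, 0.001, 1.0], [-1.0, 0.0, -0.026], [-0.0, -1.0, 0.001]]
contact_force: [0.8, 0.5, -0.7]
opening: 74.9
spin deg -0.01 j6 now 0.44
t 59.65 pos [583.8 375.4  98.2] zyaw -1.51 F [ 0.8  0.5 -0.7] open 74.9 DX -1.9 DY 95.2 DZ -0.5 mm
top 187 [583.7 370.2] [51.4 43.3] chan yaw 2.7 jaw yaw -87.3
side 222 [579.7 375.5] [55.1 64.2] chan yaw -88.4 jaw yaw 1.6
```

View pics/al_side.png

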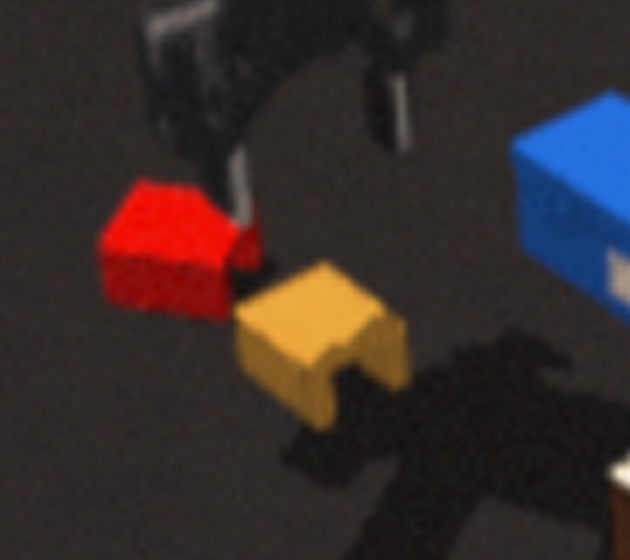

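```bash

python3 -m crank '[[0.075,-0.0012,0.015,0,0],[0.075,0,0.02,0,0],[0.075,0,0.02,0,0],[0.075,0,0.02,0,0],[0.075,0,0.012,0,0],[0.075,0,0.005,0,0],[0.075,0,0.001,0,0],[0.075,0,0,0,0]]'
python3 -m crank '[[0.06,0,0,0,0],[0.045,0,0,0,0],[0.04,0,0,0,0],[0.04,0,0,0,0],[0.04,0,0,0,0]]'
python3 -m crank '[[0.04,0,-0.01,0,0],[0.04,0,-0.03,0,0],[0.04,0,-0.035,0,0],[0.04,0,-0.035,0,0],[0.04,0,-0.03,0,0],[0.04,0,-0.02,0,0],[0.04,0,0,0,0]]'
python3 - <<'E'
from h import *
go(*(F-uL*125),160,7)
look("side","am_side",[583,377,130],half=(45,40),f=7)
E
```

```text
t: 60.6
tool_pos: [583.9, 376.8, 4.9]
ee_rot: [[-0.026, 0.001, 1.0], [-1.0, 0.0, -0.026], [-0.001, -1.0, 0.001]]
contact_force: [0.3, -0.8, 0.5]
opening: 75.2
t: 61.1
tool_pos: [583.8, 376.9, 5.6]
ee_rot: [[-0.026, 0.001, 1.0], [-1.0, 0.001, -0.026], [-0.001, -1.0, 0.001]]
contact_force: [-0.5, -1.3, 5.7]
opening: 50.8
t: 61.8
tool_pos: [584.9, 377.2, 167.9]
ee_rot: [[-0.026, 0.006, 1.0], [-1.0, 0.002, -0.026], [-0.003, -1.0, 0.006]]
contact_force: [1.0, -0.4, -5.2]
opening: 51.1
spin deg -8.51 j6 now 0.44
t 61.8 pos [584.9 377.2 167.9] zyaw -1.51 F [ 1.  -0.4 -5.2] open 51.1 DX 257.4 DY 7.9 DZ -58.3 mm
```

View pics/am_side.png

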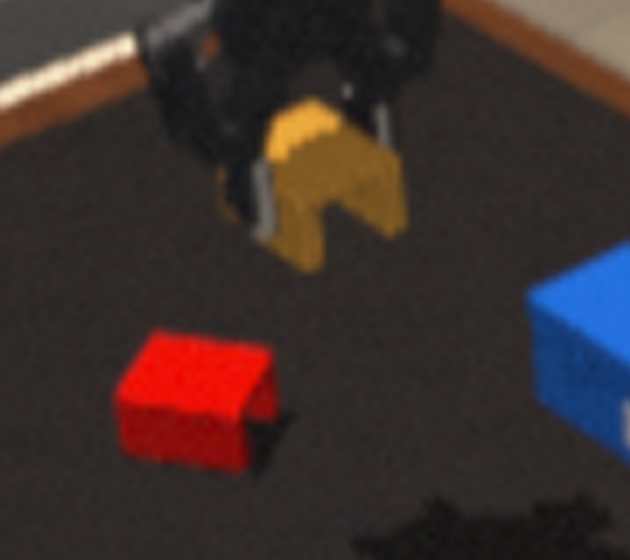

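```bash

python3 -m crank '[[0.04,0,0,0,-8.5],[0.04,0.0163,0,-0.0039,0],[0.04,0.0343,0,-0.0078,0],[0.04,0.0343,0,-0.0078,0],[0.04,0.0343,0,-0.0078,0],[0.04,0.0343,0,-0.0078,0],[0.04,0.0343,0,-0.0078,0],[0.04,0.0343,0,-0.0078,0],[0.04,0.0323,0,-0.0075,0],[0.04,0,0.01,0,0]]'
python3 -m crank '[[0.04,0,0.015,0,0],[0.04,0,0.01,0,0],[0.04,0,0.006,0,0],[0.04,0,0,0,0],[0.04,0,0,0,0]]'
python3 - <<'E'
from h import *
go(*(F-uL*126),87.5,7)
s,R,p=sol()
look("side","an_side",[558,115,120],half=(45,40),f=7,marks=[[*(F-uL*126),110],p-[0,0,4]])
E
```

```text
t: 62.85
tool_pos: [555.8, 112.9, 153.0]
ee_rot: [[0.118, -0.002, 0.993], [-0.993, -0.002, 0.118], [0.002, -1.0, -0.002]]
contact_force: [1.4, 0.4, -5.4]
opening: 50.9
t: 63.35
tool_pos: [556.6, 117.4, 123.1]
ee_rot: [[0.122, -0.0, 0.992], [-0.992, 0.0, 0.122], [-0.0, -1.0, -0.0]]
contact_force: [0.3, -0.3, -5.3]
opening: 50.5
spin deg 0.04 j6 now -0.11
t 63.35 pos [556.6 117.4 123.1] zyaw 7.04 F [ 0.3 -0.3 -5.3] open 50.5 DX 2.0 DY 35.6 DZ 1.4 mm
```

View pics/an_side.png

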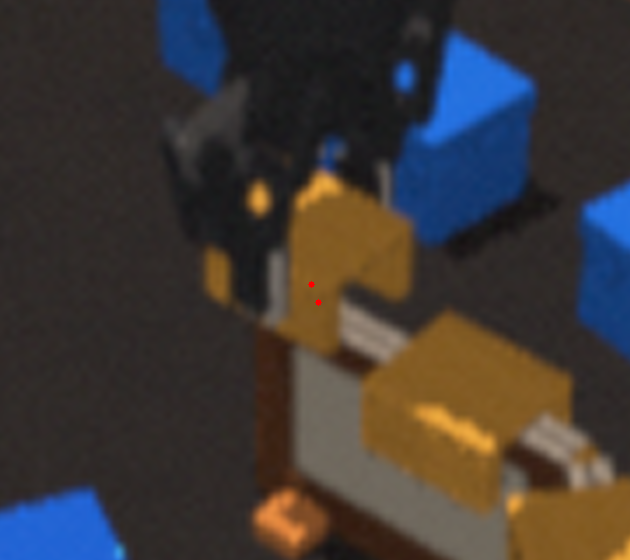

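```bash

python3 -m crank '[[0.04,0.0005,0.004,0.0012,0],[0.04,0,0.005,0,0],[0.04,0,0.006,0,0],[0.04,0,0.006,0,0],[0.04,0,0.005,0,0],[0.04,0,0.004,0,0],[0.04,0,0.003,0,0],[0.04,0,0.0015,0,0],[0.04,0,0,0,0]]'
python3 - <<'E'
from h import *
go(*(F-uL*126),87.5,7)
look("side","ao_side",[558,115,120],half=(45,40),f=7)
E
```

```text
t: 64.3
tool_pos: [557.7, 116.5, 88.5]
ee_rot: [[0.122, -0.0, 0.993], [-0.993, -0.0, 0.122], [0.0, -1.0, -0.0]]
contact_force: [-0.7, -1.4, -5.5]
opening: 51.2
spin deg -0.0 j6 now -0.11
t 64.3 pos [557.7 116.5  88.5] zyaw 7.0 F [-0.7 -1.4 -5.5] open 51.2 DX 1.0 DY 1.0 DZ 0.4 mm
```

View pics/ao_side.png

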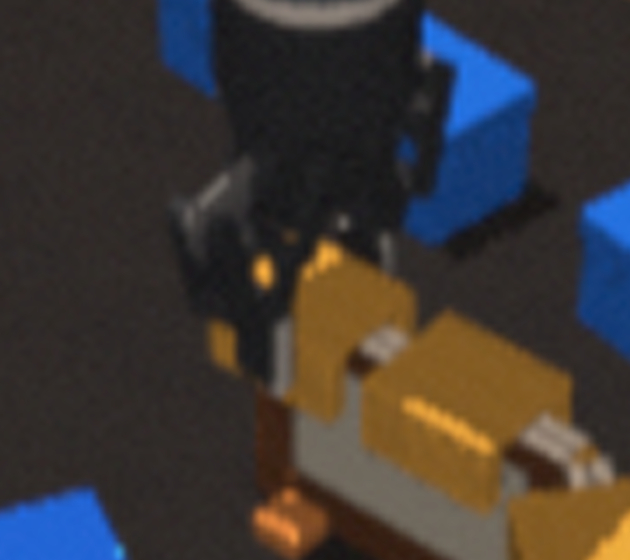

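```bash

python3 -m crank '[[0.04,0,0.001,0,0],[0.04,0,0,0,0],[0.055,0,0,0,0],[0.068,0,0,0,0],[0.068,0,0,0,0],[0.068,0,-0.01,0,0],[0.068,0,-0.02,0,0],[0.068,0,-0.03,0,0],[0.068,0,-0.04,0,0],[0.068,0,-0.04,0,0]]'
python3 -m crank '[[0.068,-0.03,0,-0.03,0],[0.068,-0.04,0,-0.04,0],[0.068,-0.04,0,-0.04,0],[0.068,-0.04,0,-0.04,0],[0.068,-0.04,0,-0.03,0],[0.068,0,0,0,0],[0.068,0,0,0,0]]'
python3 - <<'E'
from h import *
go(500,300,200)
for cam in ("side","top"):
    c=look(cam,"ap_"+cam,[535,-10,115],half=(75,55),f=5); P=cloud(c); hsv=cv2.cvtColor(c["img"],cv2.COLOR_RGB2HSV)
    dz=0 if cam=="top" else 3
    m=(abs(P[...,2]+dz-116)<6)&(hsv[...,0]>12)&(hsv[...,0]<32)&(hsv[...,1]>110)&(abs(P[...,1])<200)
    n,lab,st,_=cv2.connectedComponentsWithStats(m.astype(np.uint8),connectivity=4)
    for i in range(1,n):
        if st[i,4]<50: continue
        q=P[lab==i]; r=cv2.minAreaRect(q[:,:2].astype(np.float32)); ctr=np.array(r[0])
        L=F-uL*75;Rr=F+uR*75
        print(cam,st[i,4],"c",np.round(ctr,1),"size",np.round(r[1],1),round(r[2],1),"z",np.median(q[:,2]).round(1),"zspread",q[:,2].std().round(1),"L x,y",round((ctr-L)@uL,1),round((ctr-L)@np.array([-uL[1],uL[0]]),1),"R x,y",round((ctr-Rr)@uR,1),round((ctr-Rr)@np.array([-uR[1],uR[0]]),1))
    cv2.imwrite(f"pics/aq_{cam}.png",cv2.resize(c["img"][:,:,::-1],(800,600)))
E
```

```text
t: 65.35
tool_pos: [557.5, 116.6, 229.9]
ee_rot: [[0.122, 0.0, 0.993], [-0.993, 0.0, 0.122], [0.0, -1.0, 0.0]]
contact_force: [0.9, -0.5, 0.1]
opening: 68.4
t: 66.05
tool_pos: [371.0, 272.0, 228.9]
ee_rot: [[0.125, 0.002, 0.992], [-0.992, 0.001, 0.125], [-0.0, -1.0, 0.002]]
contact_force: [-0.8, 0.0, 0.3]
opening: 68.5
t 66.05 pos [371.  272.  228.9] zyaw 7.19 F [-0.8  0.   0.3] open 68.5 DX -11.6 DY 28.9 DZ 131.5 mm
side 326 c [556.1 116.2] size [55.1 62. ] 6.8 z 112.8 zspread 1.7 L x,y -51.9 -2.1 R x,y -170.9 -83.2
side 351 c [564.8  41. ] size [54.2 61.8] 7.6 z 113.2 zspread 1.8 L x,y 23.8 -2.6 R x,y -112.6 -34.9
side 411 c [538.5 -47. ] size [68.2 52.4] 57.3 z 113.0 zspread 1.8 L x,y 107.9 -39.5 R x,y -24.4 -9.1
side 476 c [ 505.1 -114.9] size [65.8 51.7] 57.6 z 113.3 zspread 1.7 L x,y 171.2 -80.8 R x,y 50.6 -0.0
top 324 c [567.6  43.3] size [52.5 59.5] 6.7 z 115.8 zspread 2.3 L x,y 21.8 0.5 R x,y -116.0 -33.8
top 336 c [558.3 117.4] size [52.6 59.9] 8.1 z 115.5 zspread 2.2 L x,y -52.8 0.3 R x,y -173.1 -82.0
top 321 c [540.  -47.6] size [59.5 52.4] 56.7 z 115.3 zspread 2.5 L x,y 108.8 -38.0 R x,y -24.7 -7.4
top 339 c [ 506.5 -115.4] size [60. 52.] 57.0 z 115.5 zspread 2.2 L x,y 171.9 -79.5 R x,y 50.4 1.4
```

View pics/ap_side.png

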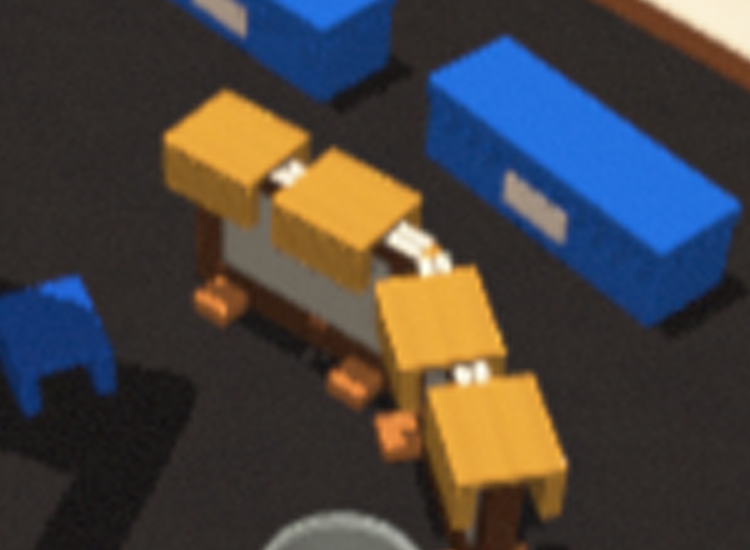

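View pics/aq_top.png

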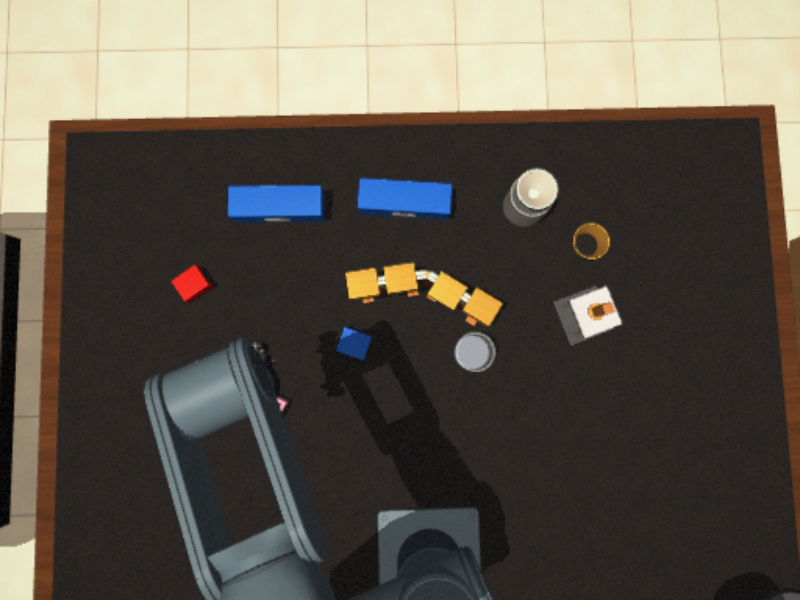

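View pics/aq_side.png

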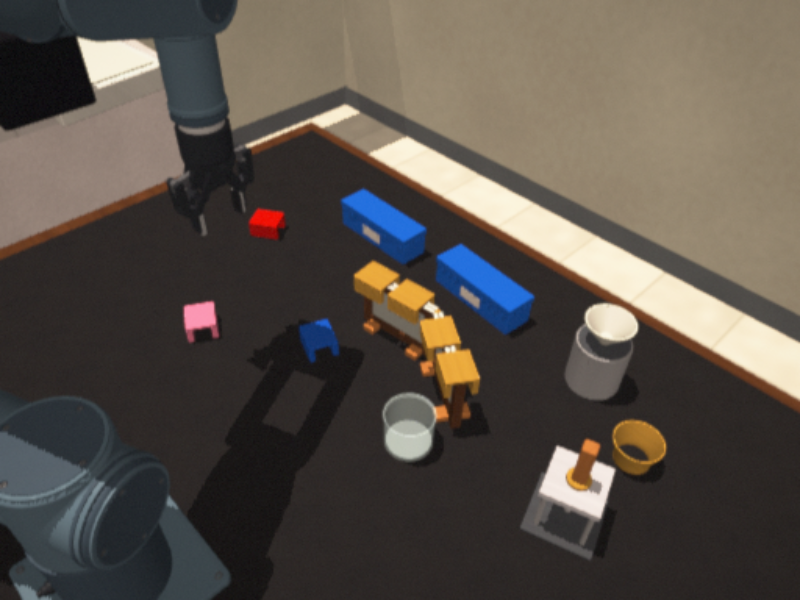

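```bash
python3 - <<'E'
from h import *
c=look("side","ar_side",[525,-70,110],half=(40,35),f=8); 
for cam in("side","top"):
    c=ctrl.read_camera(cam);P=cloud(c)
    m=(P[...,2]>155)&(P[...,2]<172)&(abs(P[...,0]-490)<30)&(abs(P[...,1]+340)<30); print(cam,P[m].mean(0).round(1))
    hsv=cv2.cvtColor(c["img"],cv2.COLOR_RGB2HSV)
    m=(abs(P[...,0]-540)<26)&(abs(P[...,1]+47.5)<26)&(P[...,2]>105)&(hsv[...,1]>110)
    q=P[m]; A=np.c_[q[:,:2]-q[:,:2].mean(0),np.ones(len(q))]; print("RI plane tilt",np.linalg.lstsq(A,q[:,2],rcond=None)[0].round(3))
E
```

```text
side [ 488.  -345.7  162.5]
RI plane tilt [ 4.20000e-02 -2.30000e-02  1.13308e+02]
top [ 492.9 -341.5  163.8]
RI plane tilt [ 3.20000e-02 -4.10000e-02  1.15459e+02]
```

View pics/ar_side.png

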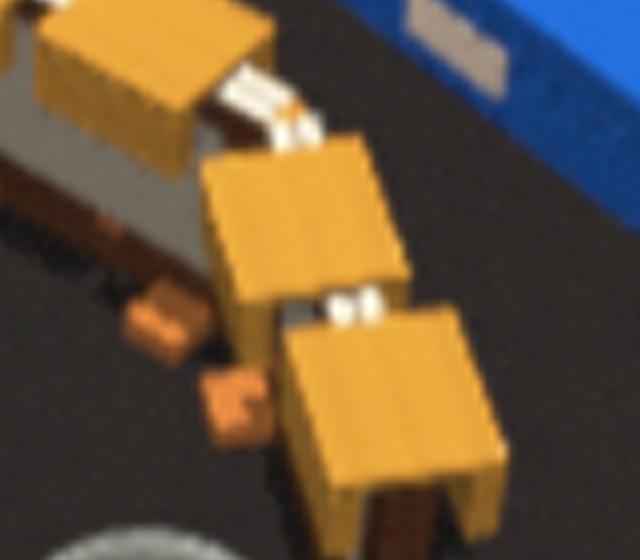

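```bash
python3 - <<'E'
from h import *
for cam in("side","top"):
    c=ctrl.read_camera(cam);P=cloud(c)
    hsv=cv2.cvtColor(c["img"],cv2.COLOR_RGB2HSV)
    for n,(x,y) in dict(RI=(540,-47.5),RO=(506.5,-115.4),LI=(567.6,43.3),LO=(558.3,117.4)).items():
        m=(np.hypot(P[...,0]-x,P[...,1]-y)<24)&(P[...,2]>108)&(hsv[...,1]>110)
        q=P[m]; A=np.c_[q[:,:2]-q[:,:2].mean(0),np.ones(len(q))]; g=np.linalg.lstsq(A,q[:,2],rcond=None)[0]
        print(cam,n,g.round(3),len(q))
E
```

```text
side RI [ 4.20000e-02 -2.60000e-02  1.13401e+02] 218
side RO [9.00000e-03 5.00000e-03 1.13533e+02] 253
side LI [8.00000e-03 6.00000e-03 1.13281e+02] 186
side LO [2.00000e-03 5.00000e-03 1.13121e+02] 162
top RI [ 6.3000e-02 -2.6000e-02  1.1573e+02] 191
top RO [-1.10000e-02 -2.40000e-02  1.15823e+02] 194
top LI [ 1.60000e-02 -7.00000e-03  1.15425e+02] 195
top LO [2.6000e-02 1.5000e-02 1.1543e+02] 194
```

```bash

python3 -m crank '[[0.084,0,0,0,8.04],[0.084,0,0,0,8.04],[0.084,0,0,0,8.04],[0.084,0,0,0,8.04],[0.084,0,0,0,8.04],[0.084,0,0,0,0]]'
python3 - <<'E'
from h import *
go(*(F+uR*51),229,-33)
E
```

```text
t: 67.0
tool_pos: [372.0, 270.6, 227.5]
ee_rot: [[-0.55, -0.0, 0.835], [-0.835, -0.0, -0.55], [0.0, -1.0, -0.0]]
contact_force: [-0.3, 0.1, 0.0]
opening: 83.9
spin deg -0.35 j6 now 0.97
t 67.0 pos [372.  270.6 227.5] zyaw -33.35 F [-0.3  0.1  0. ] open 83.9 DX 176.1 DY -1.5 DZ 321.7 mm
```

```bash

python3 -m crank '[[0.084,0.0088,0,0.0161,-0.3],[0.084,0.0176,0,0.0322,0],[0.084,0.0176,0,0.0322,0],[0.084,0.0176,0,0.0322,0],[0.084,0.0176,0,0.0322,0],[0.084,0.0176,0,0.0322,0],[0.084,0.0176,0,0.0322,0],[0.084,0.0176,0,0.0322,0],[0.084,0.0176,0,0.0322,0],[0.084,0.0176,0,0.0322,0]]'
python3 -m crank '[[0.084,0.0088,0.02,0.0161,0],[0.084,0,0.03,0,0],[0.084,0,0.025,0,0],[0.084,0,0.01,0,0],[0.084,0,0,0,0],[0.084,0,0,0,0]]'
python3 - <<'E'
from h import *
go(*(F+uR*51),88,-33)
look("side","as_side",[546,-52,120],half=(45,40),f=7)
E
```

```text
t: 68.0
tool_pos: [538.0, -37.5, 227.6]
ee_rot: [[-0.541, -0.0, 0.841], [-0.841, 0.0, -0.541], [-0.0, -1.0, -0.0]]
contact_force: [0.4, 1.1, 0.5]
opening: 84.2
t: 68.6
tool_pos: [546.8, -51.8, 143.6]
ee_rot: [[-0.542, 0.001, 0.84], [-0.84, -0.0, -0.542], [-0.0, -1.0, 0.001]]
contact_force: [-0.4, -0.2, 0.2]
opening: 84.0
spin deg 0.16 j6 now 0.28
t 68.6 pos [546.8 -51.8 143.6] zyaw -32.84 F [-0.4 -0.2  0.2] open 84.0 DX 0.9 DY 55.6 DZ -0.6 mm
```

View pics/as_side.png

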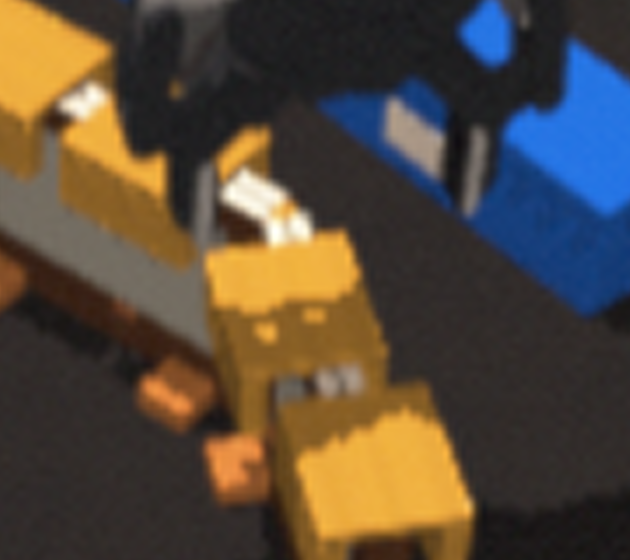

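```bash

python3 -m crank '[[0.084,0,0.01,-0.0005,0],[0.084,0,0.01,0,0],[0.084,0,0.01,0,0],[0.084,0,0.008,0,0],[0.084,0,0,0,0]]'
python3 - <<'E'
from h import *
go(*(F+uR*51),88,-33)
look("side","at_side",[546,-52,120],half=(45,40),f=7)
E
```

```text
t: 69.15
tool_pos: [544.6, -51.0, 103.0]
ee_rot: [[-0.543, -0.003, 0.84], [-0.84, 0.001, -0.543], [0.001, -1.0, -0.003]]
contact_force: [-0.1, -0.1, -0.2]
opening: 84.4
spin deg 0.1 j6 now 0.28
t 69.15 pos [544.6 -51.  103. ] zyaw -32.9 F [-0.1 -0.1 -0.2] open 84.4 DX 0.4 DY 15.0 DZ 1.7 mm
```

View pics/at_side.png

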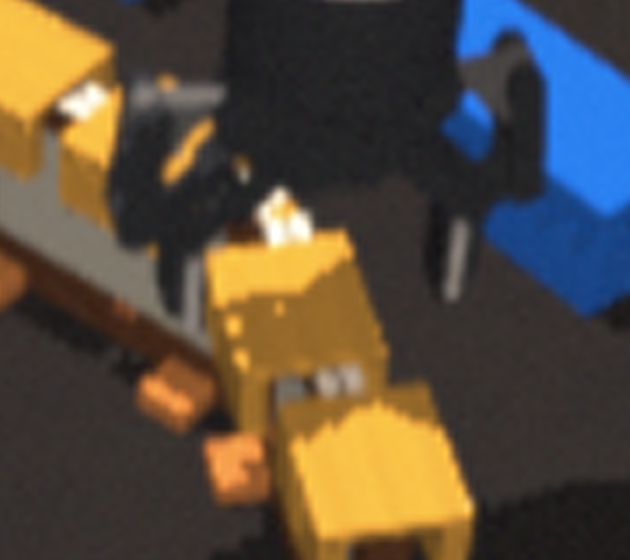

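```bash

python3 -m crank '[[0.084,0,0.007,0,0],[0.084,0,0.007,0,0],[0.084,0,0.001,0,0],[0.075,0,0,0.001,0],[0.068,0,0,0,0],[0.062,0,0,0,0],[0.056,0,0,0,0],[0.05,0,0,0,0],[0.04,0,0,0,0],[0.04,0,0,0,0]]'
python3 - <<'E'
from h import *
go(*(F+uR*51),88,-33)
look("side","au_side",[546,-52,120],half=(45,40),f=7)
E
```

```text
t: 70.2
tool_pos: [545.5, -51.2, 90.2]
ee_rot: [[-0.543, -0.002, 0.84], [-0.84, 0.001, -0.543], [0.0, -1.0, -0.002]]
contact_force: [-5.6, 3.0, 6.2]
opening: 54.0
spin deg 0.11 j6 now 0.28
t 70.2 pos [545.5 -51.2  90.2] zyaw -32.89 F [-5.6  3.   6.2] open 54.0 DX 0.7 DY 2.2 DZ 0.9 mm
```

View pics/au_side.png

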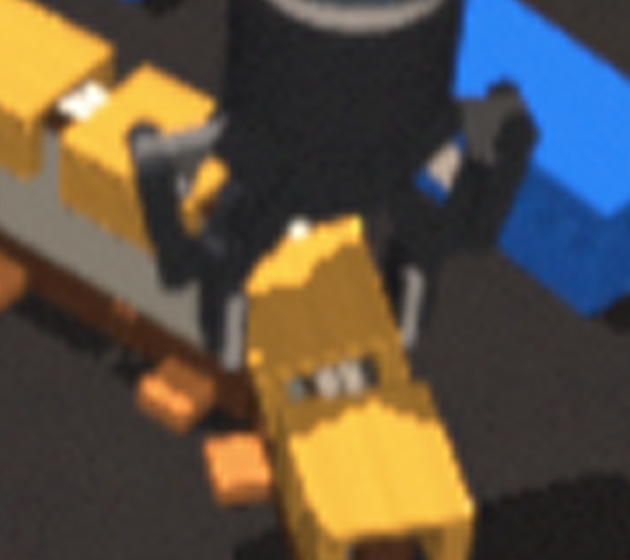

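```bash

python3 -m crank '[[0.04,0,0,0,0],[0.04,0,0,0,0],[0.04,0,0,0,0],[0.056,0,0,0,0],[0.06,0,0,0,0],[0.06,0,0,0,0],[0.06,0,0,0,0]]'
python3 - <<'E'
from h import *
go(*(F+uR*51),88,-33)
look("side","av_side",[546,-52,120],half=(45,40),f=7)
E
```

```text
t: 70.95
tool_pos: [547.3, -52.3, 89.9]
ee_rot: [[-0.543, 0.001, 0.84], [-0.84, -0.001, -0.543], [-0.0, -1.0, 0.001]]
contact_force: [-0.5, -0.2, -0.1]
opening: 60.0
spin deg 0.09 j6 now 0.28
t 70.95 pos [547.3 -52.3  89.9] zyaw -32.91 F [-0.5 -0.2 -0.1] open 60.0 DX 0.8 DY 1.9 DZ -1.2 mm
```

View pics/av_side.png

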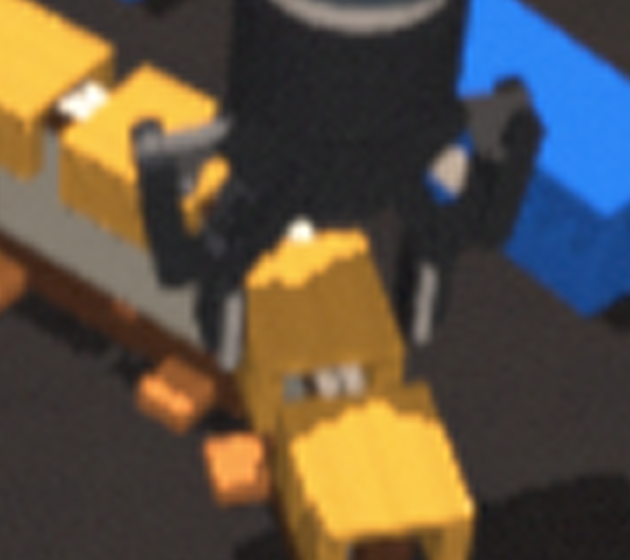

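```bash

python3 -m crank '[[0.057,0,0,-0.0005,0],[0.0545,0,0,0,0],[0.0535,0,0,0,0],[0.0535,0,0,0,0],[0.06,0,0,0,0],[0.07,0,0,0,0],[0.07,0,0,0,0],[0.07,0,-0.01,0,0],[0.07,0,-0.02,0,0],[0.07,0,-0.03,0,0]]'
python3 -m crank '[[0.07,0,-0.03,0,0],[0.07,0,-0.03,0,0],[0.07,-0.02,-0.01,-0.03,0],[0.07,-0.02,0,-0.04,0],[0.07,-0.02,0,-0.04,0],[0.07,-0.02,0,-0.04,0],[0.07,-0.01,0,-0.03,0],[0.07,0,0,0,0],[0.07,0,0,0,0]]'
cat > chk.py <<'E'
from h import *
import sys
go(500,300,200)
for cam in ("side","top"):
    c=look(cam,sys.argv[1]+cam,[535,-10,115],half=(75,55),f=5); P=cloud(c); hsv=cv2.cvtColor(c["img"],cv2.COLOR_RGB2HSV)
    dz=0 if cam=="top" else 3
    m=(abs(P[...,2]+dz-116)<6)&(hsv[...,0]>12)&(hsv[...,0]<32)&(hsv[...,1]>110)&(abs(P[...,1])<200)
    n,lab,st,_=cv2.connectedComponentsWithStats(m.astype(np.uint8),connectivity=4)
    for i in range(1,n):
        if st[i,4]<50: continue
        q=P[lab==i]; r=cv2.minAreaRect(q[:,:2].astype(np.float32)); ctr=np.array(r[0])
        k=np.hypot(*(q[:,:2]-ctr).T)<24; q2=q[k]; A=np.c_[q2[:,:2]-ctr,np.ones(len(q2))]; g=np.linalg.lstsq(A,q2[:,2],rcond=None)[0]
        L=F-uL*75;Rr=F+uR*75
        print(cam,"c",np.round(ctr,1),round(r[2],1),"z",g[2].round(1),"tilt",g[:2].round(3),"L x,y",round((ctr-L)@uL,1),round((ctr-L)@np.array([-uL[1],uL[0]]),1),"R x,y",round((ctr-Rr)@uR,1),round((ctr-Rr)@np.array([-uR[1],uR[0]]),1))
    m=(P[...,2]>155)&(P[...,2]<172)&(abs(P[...,0]-490)<30)&(abs(P[...,1]+340)<30); print("handle",P[m].mean(0).round(1))
    cv2.imwrite(f"pics/{sys.argv[1]}full_{cam}.png",cv2.resize(c["img"][:,:,::-1],(800,600)))
E
python3 chk.py aw_
```

```text
t: 72.0
tool_pos: [545.1, -51.4, 149.5]
ee_rot: [[-0.543, -0.003, 0.84], [-0.84, 0.001, -0.543], [0.001, -1.0, -0.003]]
contact_force: [0.2, -0.6, -1.0]
opening: 70.0
t: 72.9
tool_pos: [444.0, 122.1, 220.7]
ee_rot: [[-0.542, 0.002, 0.841], [-0.841, -0.0, -0.542], [-0.001, -1.0, 0.002]]
contact_force: [0.5, -0.1, -0.7]
opening: 70.2
t 72.9 pos [444.  122.1 220.7] zyaw -32.8 F [ 0.5 -0.1 -0.7] open 70.2 DX -179.8 DY 20.7 DZ -49.3 mm
side c [555.7 116.4] 7.0 z 113.0 tilt [0.013 0.004] L x,y -52.1 -2.4 R x,y -170.8 -83.6
side c [564.9  41.2] 6.0 z 113.4 tilt [-0.005 -0.004] L x,y 23.6 -2.5 R x,y -112.8 -34.9
side c [543.5 -53.1] 57.3 z 113.4 tilt [0.005 0.001] L x,y 114.6 -35.2 R x,y -22.0 -1.5
side c [ 503.3 -117.3] 56.6 z 113.4 tilt [-0.004  0.007] L x,y 173.4 -82.9 R x,y 53.7 -0.2
handle [ 488.6 -345.5  162.3]
top c [567.1  42.9] 6.7 z 115.4 tilt [0.02  0.023] L x,y 22.2 -0.1 R x,y -115.4 -34.0
top c [560.8 118.2] 6.3 z 115.5 tilt [ 0.033 -0.009] L x,y -53.3 2.8 R x,y -175.1 -80.3
top c [546.1 -51.4] 57.4 z 115.5 tilt [ 0.001 -0.016] L x,y 113.2 -32.4 R x,y -24.9 -0.3
top c [ 506.4 -115.3] 56.7 z 115.5 tilt [0.003 0.01 ] L x,y 171.8 -79.6 R x,y 50.4 1.3
handle [ 492.8 -342.1  165. ]
```

View pics/aw_side.png

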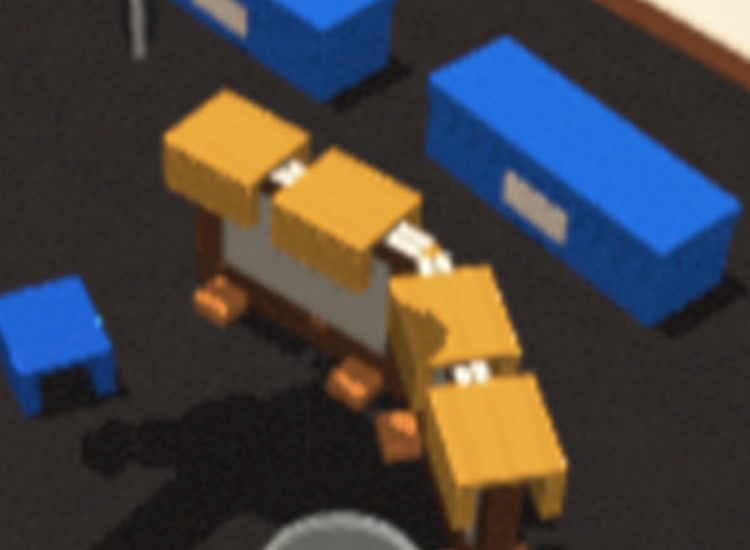

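View pics/aw_full_side.png

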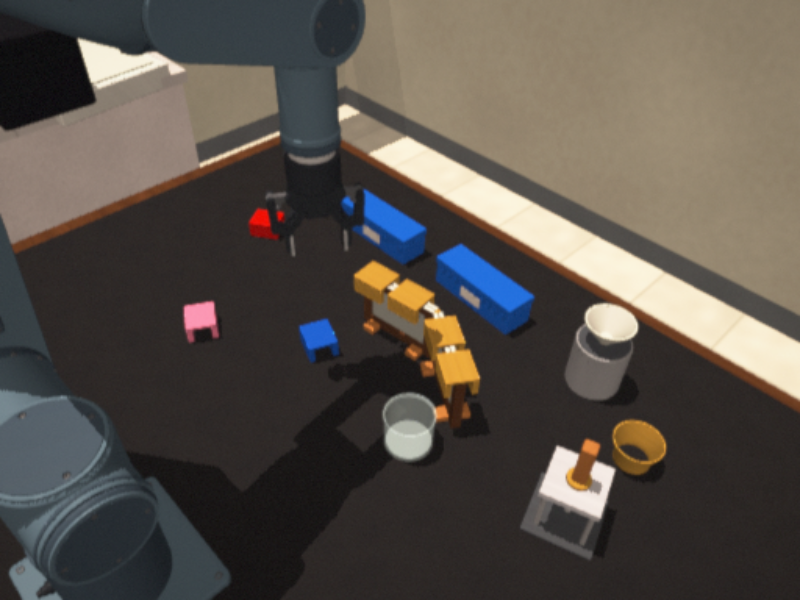

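Everything is level, centred and clear of the robot, so I'm handing it in.

```bash
python3 -c "
from station import ctrl
print(ctrl.sign_off())"
```

```text
the job is handed in; nothing more can be done
None
```

The whole job is done and handed in at about 73 s of the 210 s; the hand-in gave no verdict.

- **Rubbing:** I drew the ball along the strip at about 1.75 cm/s, from the outer end of the left leaf, over the fold, to the outer end of the right leaf. Estimated nib force was about 2–3 N, with about 2–3 N of drag. Pictures taken at seams 0, 1, 3, 4, 6 and 8 showed the ball on or near the middle line. At seam 6 it looked about 2 mm behind the line, so I corrected slightly.
- **Burnisher:** It is back upright in its stand. Its handle top is within 1–2 mm of where it was at the start, in both cameras.
- **Saddle weights:** All four brass ones hang on the mount, two per leaf. The red, blue and pink look-alikes were not touched.
- **Shifted saddle:** An intermediate check showed the inner one on the right leaf about 7 mm off centre and tilted about 0.05 rad. It was probably the announced knock, though I did not see it happen. I pushed it back to centre with the gripper.
- **Last check:** Saddle tops read about 115.5 mm up, so their origins are near 81.5 mm. All are within 3 mm of the leaf's middle line, no more than 54 mm from its middle, and tilted 0.035 rad or less. The gripper was clear of everything, and the boxes, hood, beaker and tank looked unmoved.
- **Disagreement:** The side camera reads about 2–3 mm lower and 2–4 mm to one side of the top camera throughout. I relied mainly on the top camera, which agreed with the arm to about 1 mm.

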